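# Sort washed mill balls from seal discs on a tipping board

### The job

Sort the washed mill parts on the tipping board. First push the steel tray on the bench snugly and squarely into the corner of the yellow stops under the board's open edge; then tip the board by its red knob so that all the steel balls roll into the tray while the blue discs stay on the board, and bring the board back down level. Finally put every blue disc into the orange bin, leaving the tray with the balls snug against its stops and the other things on the bench undisturbed.

Things in the scene. Friction and masses are not known exactly. Their poses are not given: they have to be found in the camera images.
- dock (a point): fixed point on the sorting stand, 22.5 mm above the bench: where the tray centre is when the tray sits home. Axes: x along the tray length and the hinge, y from tray to board (uphill when tipped), z up. Yellow stops, 36 to 38 mm high: two pads, 150 mm apart, with faces at dock y = +65 mm facing -y; one 140 mm bar along y with its face at dock x = +115 mm facing -x
- stand: the fixed steel sorting stand that carries board and stops; origin on the bench under board_mid (level), axes as dock, which lies at its x = 0, y = -160 mm. Its foot reaches from y = -95 to +130 mm and x = -110 to +129 mm, the yellow bar from y = -225 to -85 mm
- board_mid (a point): middle of the top face of the white board (220 mm in x, 255 mm in y, 8 mm thick), 80 mm above the bench when level; turns with the board: x along the hinge, y from open edge to knob, z out of the face. Hinge axis: along x at y = -100, z = -8 mm. Rims 6 mm thick, 12 mm high at x = +-107 and y = +127 mm; the edge at y = -125 mm is open and overhangs the home tray by 30 mm
- board_knob (a point): grip point of the red upright round knob (18 mm across, top 18 mm above this point) just outside the rear rim, at board_mid x = 0, y = +150, z = +40 mm; its axis is the z of the board; grasp it from above and lift it in an arc about the hinge
- board (a joint): tilt of the board in rad: 0 level, grows as the knob end is lifted, stop at 0.5. Hinge friction (about 1 N m, 4 to 8 N at the knob) holds it at any angle. Balls start to roll at 0.1 to 0.15 and run off by about 0.3; discs may slide from about 0.42
- tray_mid (a point): centre, half-way up, of the loose open steel tray, outside 230 mm (its x) by 130 mm (its y) by 45 mm high, walls and floor 5 mm, about 0.45 kg; starts 40 to 110 mm short of the stops and askew by up to 0.2 rad, its x and y axes roughly those of dock
- bin_in (a point): centre of the inner floor of the fixed orange bin: outside 140 x 140 mm, 50 mm high, walls and floor 5 mm; axes along its walls
- beaker: bystander: loose steel cup, 68 mm across, 85 mm high; origin under its centre
- bottle: bystander: loose amber glass jar with white lid, 52 mm across, 100 mm high; origin under its centre
- dish: bystander: loose low steel bowl, 90 mm across, 22 mm high; origin under its centre
- cap: bystander: loose red tube cap, 20 mm across, 20 mm high; origin under its centre
- slidebox: bystander: fixed green box with a white lid, 132 x 116 mm, 46 mm high; it and the orange bin may have changed places; origin under its centre
- disc0_center (a point): centre, half-way up, of a loose flat blue plastic disc, 32 mm across, 10 mm thick, about 25 g, starting flat on the board; 3 to 5 of the five are present
- disc1_center (a point): centre, half-way up, of a loose flat blue plastic disc, 32 mm across, 10 mm thick, about 25 g, starting flat on the board; 3 to 5 of the five are present
- disc2_center (a point): centre, half-way up, of a loose flat blue plastic disc, 32 mm across, 10 mm thick, about 25 g, starting flat on the board; 3 to 5 of the five are present
- disc3_center (a point): centre, half-way up, of a loose flat blue plastic disc, 32 mm across, 10 mm thick, about 25 g, starting flat on the board; 3 to 5 of the five are present
- disc4_center (a point): centre, half-way up, of a loose flat blue plastic disc, 32 mm across, 10 mm thick, about 25 g, starting flat on the board; 3 to 5 of the five are present
- ball0_center (a point): centre of a loose dark steel ball, 20 mm across, about 33 g, starting on the board; 2 to 4 of the four are present
- ball1_center (a point): centre of a loose dark steel ball, 20 mm across, about 33 g, starting on the board; 2 to 4 of the four are present
- ball2_center (a point): centre of a loose dark steel ball, 20 mm across, about 33 g, starting on the board; 2 to 4 of the four are present
- ball3_center (a point): centre of a loose dark steel ball, 20 mm across, about 33 g, starting on the board; 2 to 4 of the four are present
Not all that is in view belongs to the job. Leave any brown look-alike of the part that bears disc4_center alone.

How it is judged:
On the way, in this order (a step that is already met when the one before it is completed fails the run):
1. the tray is home against the stops (within 6 mm and 0.05 rad), the board level with all discs and balls still on it (x of tray_mid in the frame of dock between -0.006 and 0.006 m and y of tray_mid in the frame of dock between -0.006 and 0.006 m and z of tray_mid in the frame of dock between -0.006 and 0.006 m and angle between the x axis of tray_mid and the x axis of dock, either way round below 0.05 rad and value of joint board below 0.03 rad and x of disc0_center in the frame of board_mid between -0.105 and 0.105 m and y of disc0_center in the frame of board_mid between -0.115 and 0.13 m and z of disc0_center in the frame of board_mid between -0.003 and 0.02 m and x of disc1_center in the frame of board_mid between -0.105 and 0.105 m and y of disc1_center in the frame of board_mid between -0.115 and 0.13 m and z of disc1_center in the frame of board_mid between -0.003 and 0.02 m and x of disc2_center in the frame of board_mid between -0.105 and 0.105 m and y of disc2_center in the frame of board_mid between -0.115 and 0.13 m and z of disc2_center in the frame of board_mid between -0.003 and 0.02 m and x of disc3_center in the frame of board_mid between -0.105 and 0.105 m and y of disc3_center in the frame of board_mid between -0.115 and 0.13 m and z of disc3_center in the frame of board_mid between -0.003 and 0.02 m and x of disc4_center in the frame of board_mid between -0.105 and 0.105 m and y of disc4_center in the frame of board_mid between -0.115 and 0.13 m and z of disc4_center in the frame of board_mid between -0.003 and 0.02 m and x of ball0_center in the frame of board_mid between -0.105 and 0.105 m and y of ball0_center in the frame of board_mid between -0.125 and 0.13 m and z of ball0_center in the frame of board_mid between 0 and 0.025 m and x of ball1_center in the frame of board_mid between -0.105 and 0.105 m and y of ball1_center in the frame of board_mid between -0.125 and 0.13 m and z of ball1_center in the frame of board_mid between 0 and 0.025 m and x of ball2_center in the frame of board_mid between -0.105 and 0.105 m and y of ball2_center in the frame of board_mid between -0.125 and 0.13 m and z of ball2_center in the frame of board_mid between 0 and 0.025 m and x of ball3_center in the frame of board_mid between -0.105 and 0.105 m and y of ball3_center in the frame of board_mid between -0.125 and 0.13 m and z of ball3_center in the frame of board_mid between 0 and 0.025 m), for 0.2 s.
2. with the board tipped (over 0.1 rad), all balls are in the tray, the tray is still home and all discs are still on the board (value of joint board above 0.1 rad and x of tray_mid in the frame of dock between -0.006 and 0.006 m and y of tray_mid in the frame of dock between -0.006 and 0.006 m and z of tray_mid in the frame of dock between -0.006 and 0.006 m and angle between the x axis of tray_mid and the x axis of dock, either way round below 0.05 rad and x of ball0_center in the frame of tray_mid between -0.112 and 0.112 m and y of ball0_center in the frame of tray_mid between -0.062 and 0.062 m and z of ball0_center in the frame of tray_mid between -0.02 and 0.02 m and x of ball1_center in the frame of tray_mid between -0.112 and 0.112 m and y of ball1_center in the frame of tray_mid between -0.062 and 0.062 m and z of ball1_center in the frame of tray_mid between -0.02 and 0.02 m and x of ball2_center in the frame of tray_mid between -0.112 and 0.112 m and y of ball2_center in the frame of tray_mid between -0.062 and 0.062 m and z of ball2_center in the frame of tray_mid between -0.02 and 0.02 m and x of ball3_center in the frame of tray_mid between -0.112 and 0.112 m and y of ball3_center in the frame of tray_mid between -0.062 and 0.062 m and z of ball3_center in the frame of tray_mid between -0.02 and 0.02 m and x of disc0_center in the frame of board_mid between -0.105 and 0.105 m and y of disc0_center in the frame of board_mid between -0.115 and 0.13 m and z of disc0_center in the frame of board_mid between -0.003 and 0.02 m and x of disc1_center in the frame of board_mid between -0.105 and 0.105 m and y of disc1_center in the frame of board_mid between -0.115 and 0.13 m and z of disc1_center in the frame of board_mid between -0.003 and 0.02 m and x of disc2_center in the frame of board_mid between -0.105 and 0.105 m and y of disc2_center in the frame of board_mid between -0.115 and 0.13 m and z of disc2_center in the frame of board_mid between -0.003 and 0.02 m and x of disc3_center in the frame of board_mid between -0.105 and 0.105 m and y of disc3_center in the frame of board_mid between -0.115 and 0.13 m and z of disc3_center in the frame of board_mid between -0.003 and 0.02 m and x of disc4_center in the frame of board_mid between -0.105 and 0.105 m and y of disc4_center in the frame of board_mid between -0.115 and 0.13 m and z of disc4_center in the frame of board_mid between -0.003 and 0.02 m), for 0.2 s.
3. the board is back level (under 0.03 rad) with all balls in the tray (value of joint board below 0.03 rad and x of ball0_center in the frame of tray_mid between -0.112 and 0.112 m and y of ball0_center in the frame of tray_mid between -0.062 and 0.062 m and z of ball0_center in the frame of tray_mid between -0.02 and 0.02 m and x of ball1_center in the frame of tray_mid between -0.112 and 0.112 m and y of ball1_center in the frame of tray_mid between -0.062 and 0.062 m and z of ball1_center in the frame of tray_mid between -0.02 and 0.02 m and x of ball2_center in the frame of tray_mid between -0.112 and 0.112 m and y of ball2_center in the frame of tray_mid between -0.062 and 0.062 m and z of ball2_center in the frame of tray_mid between -0.02 and 0.02 m and x of ball3_center in the frame of tray_mid between -0.112 and 0.112 m and y of ball3_center in the frame of tray_mid between -0.062 and 0.062 m and z of ball3_center in the frame of tray_mid between -0.02 and 0.02 m), for 0.2 s.
At the end, for the whole second after the job is handed in: Every disc lies inside the orange bin, every ball in the tray, the tray is home against its stops within 6 mm and 0.05 rad and the board is level within 0.03 rad (all of step 3 and x of disc0_center in the frame of bin_in between -0.066 and 0.066 m and y of disc0_center in the frame of bin_in between -0.066 and 0.066 m and z of disc0_center in the frame of bin_in between 0 and 0.045 m and x of disc1_center in the frame of bin_in between -0.066 and 0.066 m and y of disc1_center in the frame of bin_in between -0.066 and 0.066 m and z of disc1_center in the frame of bin_in between 0 and 0.045 m and x of disc2_center in the frame of bin_in between -0.066 and 0.066 m and y of disc2_center in the frame of bin_in between -0.066 and 0.066 m and z of disc2_center in the frame of bin_in between 0 and 0.045 m and x of disc3_center in the frame of bin_in between -0.066 and 0.066 m and y of disc3_center in the frame of bin_in between -0.066 and 0.066 m and z of disc3_center in the frame of bin_in between 0 and 0.045 m and x of disc4_center in the frame of bin_in between -0.066 and 0.066 m and y of disc4_center in the frame of bin_in between -0.066 and 0.066 m and z of disc4_center in the frame of bin_in between 0 and 0.045 m and x of tray_mid in the frame of dock between -0.006 and 0.006 m and y of tray_mid in the frame of dock between -0.006 and 0.006 m and z of tray_mid in the frame of dock between -0.006 and 0.006 m and angle between the x axis of tray_mid and the x axis of dock, either way round below 0.05 rad); the robot touches nothing.
It fails at once if the beaker is moved more than 30 mm (distance of beaker from where it was at the start of the episode above 0.03 m).
It fails at once if the bottle is moved more than 30 mm (distance of bottle from where it was at the start of the episode above 0.03 m).
It fails at once if the dish is moved more than 30 mm (distance of dish from where it was at the start of the episode above 0.03 m).
It fails at once if the cap is moved more than 30 mm (distance of cap from where it was at the start of the episode above 0.03 m).
Of disc0, disc1, disc2, disc3, disc4 only 3 to 5 are there at a start; the rules pass over those that are not, and their reading is None.
Of ball0, ball1, ball2, ball3 only 2 to 4 are there at a start; the rules pass over those that are not, and their reading is None.
At some moment in a run one of disc1 may be knocked a few centimetres aside while the robot is not near it.
Once in a run the grip may slacken for a moment while it holds something.
It also fails if it takes over 208 s, if anything falls off the work surface, if the arm or the gripper's body presses on something with over 40 N, if the wrist force passes 120 N, or if a joint passes its speed limit or range.

### The arm

A 6-joint arm with a two-finger parallel gripper is mounted at the origin on the work surface. World frame = base frame: x ahead of the robot, y to its left, z up, the work surface at z = 0. Lengths are in m, angles in rad, forces in N, time in s.
With the tool pointing down it reaches from about 0.3 to 0.775 m from the base axis. Payload 14.6 kg.
Tool frame: the origin (TCP) lies midway between the tips of the shut fingers; the grasp point (between the pads) lies grip_point_offset behind it (grip_point_offset is the distance from the TCP to the grasp point, in m); z points along the fingers, x is the direction in which the jaws open and shut, and the axes are right-handed (so a half turn about z gives the same grasp; the last joint's range is limited). The gripper opens to 85 mm and grips with 20 to 120 N. Pads are 22 mm wide; open, the fingers measure 114 mm over their backs; the gripper's body (76 mm by 85 mm) begins 54 mm behind the grasp point. The pads swing forward as they close: fully open they stand 13 mm farther back than shut.
Start: joints at [-1.366, 0.3, 1.521, -0, 1.321, -0.067], TCP at [0.148, -0.53, 0.194] pointing down, gripper open.
Joint ranges: [-3.03, 3.03], [-0.79, 2.21], [0.23, 2.52], [-1.04, 4.18], [0, 3.07], [-2.55, 2.55]. Speed limits (rad/s): [2.22, 2.22, 2.57, 3.14, 3.14, 3.14].

### API

Orientations are given as a rotation vector (axis times angle).
In Python, from bench import * gives the robot as it stands.
- The arm moves only by the tool send_rows, never from a script. Its argument "moves" is text: rows parted by semicolons, each of 7 numbers parted by spaces: the shift along the world's x, y, z in mm, then the turn, a rotation vector about the world's x, y, z in rad, then the finger opening in mm, from 0 to 85.4. In form: tx ty tz wx wy wz jaw; .... A call has exactly 10 rows; each row shifts and turns the commanded pose from where the row before left it; what a row does not reach is not made up. A row lasts 1/8 s, in which the tool goes at most 62.5 mm and 10.7 degrees, less where a joint would pass 70% of its speed; a pose out of reach is approached as far as the arm can. A call with a gripper value outside its range is refused whole. The fingers move at their own pace and stop on an object; the grip force is fixed at half the most. Time passes only in rows, so rows that do not move let the fingers close, or fill a call up. It gives the time, the measured TCP pose, the force and the opening at its end, in the units of the state.
- sense(): the state, without advancing time (a new reading comes with each control period).
- capture(name): name is "scene" or "top" or "wrist"; returns a dict with "frame" (400x640x3 uint8, red, green, blue), "vertical_fov" (degrees; the focal length in pixels is half the picture's height over the tangent of half this angle, whatever the lens; pixels are square), "cx", "cy" (the principal point, pixels), "k1" (the pictures are not rectified: a ray, as slopes to the right and down, at radius r is drawn at 1 + k1 r^2 times it, then the intrinsics apply), "view" (4x4, takes a point from world to camera coordinates). Camera axes: x right, y down, z forward; pixel columns grow to the right and rows downward; lengths in m; the calibration is good to about 2 mm. A picture is of the moment at which its call begins. There is no depth.
- finish_job(): hands the job in, once; it reports no verdict.
The state is a dict: "time": time; "joint_positions": joint angles; "dq": joint speeds; "tau": joint torques, N m; "tcp_pos": TCP position; "tool_rot": TCP orientation; "ft_force": force on the tool from outside, world axes, zero at the start; "moment": the same for the moment, N m; "grip_width": opening from 0.0 (shut) to 1.0 (fully open).
Only numpy, scipy, OpenCV 4.12 (cv2) and the standard library are available. Lean on these libraries where they do the work, as an engineer would, in place of code of your own. Each camera call takes 0.05 s, during which the arm holds its last target.

## Working session

There is one attempt and no reset: what is moved stays moved. The work goes in short steps, Python scripts to look and compute and a tool call to move; the robot and the scene stay as the last step left them, time stands still between calls to the robot, and variables do not carry over. Pictures are saved under pics/ and viewed, and the job is handed in when it is done.

Besides the shell and the picture viewer there is one more tool, called after "Call:" as name(argument=value, ...) on one line, values as JSON. send_rows: Moves the arm, as the interface text tells. Its arguments: {"type":"object","properties":{"moves":{"type":"string"}},"required":["moves"]}

```bash
ls; mkdir -p pics; cat > h.py <<'E'
from bench import *
import numpy as np, cv2
def snap(n,fn=None):
    c=capture(n)
    if fn: cv2.imwrite('pics/'+fn,cv2.cvtColor(c['frame'],cv2.COLOR_RGB2BGR))
    return c
def ints(c):
    f=200/np.tan(np.radians(c['vertical_fov'])/2); return f
def ray(c,u,v):
    f=ints(c); xd=np.array([(u-c['cx'])/f,(v-c['cy'])/f]); x=xd.copy()
    for _ in range(30): x=xd/(1+c['k1']*(x@x))
    V=np.array(c['view']); R=V[:3,:3]; o=-R.T@V[:3,3]; d=R.T@np.array([x[0],x[1],1]); return o,d
def onz(c,u,v,z):
    o,d=ray(c,u,v); return o+d*(z-o[2])/d[2]
def proj(c,p):
    V=np.array(c['view']); q=V[:3,:3]@np.array(p)+V[:3,3]; x=q[:2]/q[2]; x=x*(1+c['k1']*(x@x)); return x*ints(c)+[c['cx'],c['cy']]
E
python3 - <<'E'
from h import *
for n in ('scene','top','wrist'):
    c=snap(n,n+'0.png'); V=np.array(c['view']); print(n,c['vertical_fov'],c['cx'],c['cy'],c['k1'],-V[:3,:3].T@V[:3,3], V[2,:3])
print(sense())
E
```

```text
pics
scene 48.336768893106935 324.68149301442196 197.0285014778713 -0.010453332832334038 [1.26193908 0.29172487 0.92549512] [-0.65063869 -0.2410326  -0.72011984]
top 44.971945062095784 321.31261295503964 189.01374077445575 0.048936279320441534 [0.26587676 0.01616192 1.48637633] [ 0.19006239 -0.0142397  -0.98166874]
wrist 63.83569912606399 320.82299830114454 206.67870686392132 -0.02970048503439926 [ 0.21147086 -0.51368558  0.37363252] [-0.25001605 -0.06892502 -0.96578534]
{'time': 0.15, 'joint_positions': array([-1.36559900e+00,  3.00340032e-01,  1.52144142e+00, -1.72133799e-05,
        1.32070546e+00, -6.65766109e-02]), 'dq': array([ 0.00184243, -0.00177855, -0.00161025, -0.00028126,  0.00191132,
        0.00118094]), 'tau': array([ 1.56603299e-03, -5.43667924e+01, -3.61886930e+01, -7.38332096e-05,
        3.15072553e-03, -9.01969997e-06]), 'tcp_pos': array([ 0.14760367, -0.52960139,  0.19375232]), 'tool_rot': array([-2.50144649e+00,  1.89967358e+00,  1.07666589e-03]), 'ft_force': array([ 0.38226008, -0.00820302, -0.00040381]), 'moment': array([-0.00693771,  0.07417498, -0.00833539]), 'grip_width': 0.9981299051747354}
```

View pics/top0.png

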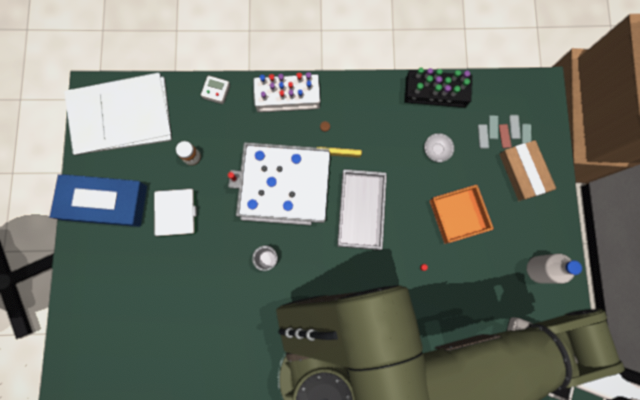

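View pics/scene0.png

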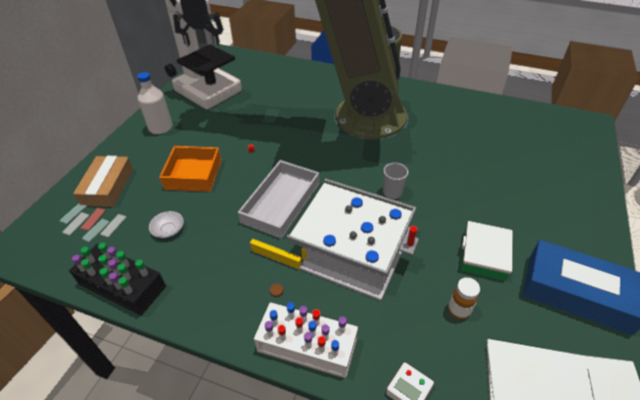

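View pics/wrist0.png

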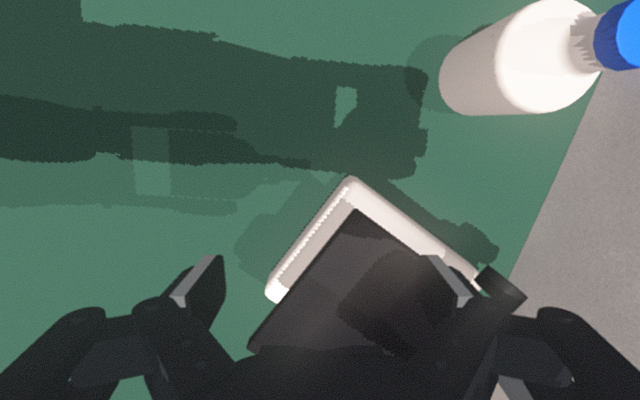

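```bash
python3 - <<'E'
from h import *
c=snap('top'); s=snap('scene')
f=c['frame']; b=cv2.cvtColor(f,cv2.COLOR_RGB2BGR)
cv2.imwrite('pics/top1c.png',cv2.resize(b[110:280,210:410],None,fx=4,fy=3.5*4/3.5,interpolation=cv2.INTER_CUBIC)[:600])
cv2.imwrite('pics/top1d.png',cv2.resize(b[110:280,380:540],None,fx=3.5,fy=3.5,interpolation=cv2.INTER_CUBIC))
sb=cv2.cvtColor(s['frame'],cv2.COLOR_RGB2BGR)
cv2.imwrite('pics/sc1c.png',cv2.resize(sb[150:300,230:430],None,fx=4,fy=4,interpolation=cv2.INTER_CUBIC))
hsv=cv2.cvtColor(f,cv2.COLOR_RGB2HSV)
def comps(m,lab,z,amin=5,amax=9999):
    n,l,st,ce=cv2.connectedComponentsWithStats(m.astype(np.uint8))
    for i in range(1,n):
        if amin<=st[i,4]<=amax: print(lab,ce[i].round(1),st[i].tolist(),onz(c,*ce[i],z).round(4))
H,S,V=[hsv[...,i].astype(int) for i in range(3)]
comps((H>100)&(H<125)&(S>150),'blue',.09,20,200)
comps((H>22)&(H<33)&(S>120),'yel',.037)
comps((H>5)&(H<18)&(S>170)&(V>120),'orange',.03,20)
comps(((H<4)|(H>175))&(S>150),'red',.1)
br=np.zeros_like(H,bool);br[150:215,245:325]=1
comps(br&(V<110)&(S<100),'ball',.09,3,60)
E
```

```text
blue [259.2 155. ] [256, 152, 8, 7, 47] [0.6414 0.1795 0.09  ]
blue [295.8 158.2] [292, 155, 8, 8, 51] [0.6304 0.0707 0.09  ]
blue [271.1 181.3] [268, 178, 7, 8, 49] [0.5611 0.1437 0.09  ]
blue [252.  203.9] [248, 200, 9, 8, 50] [0.4943 0.1988 0.09  ]
blue [287.5 205.4] [284, 202, 8, 8, 50] [0.4887 0.0954 0.09  ]
blue [573.9 267.2] [566, 261, 16, 14, 163] [ 0.3026 -0.7165  0.09  ]
yel [345.6 151.6] [330, 148, 32, 9, 199] [ 0.6638 -0.082   0.037 ]
orange [461.9 211.1] [433, 186, 59, 56, 1114] [ 0.4745 -0.4317  0.03  ]
red [298.9  75.1] [297, 73, 5, 6, 21] [0.8892 0.0597 0.1   ]
red [271.1  76.5] [269, 74, 5, 7, 21] [0.8853 0.1441 0.1   ]
red [290.1  84.6] [289, 83, 3, 5, 12] [0.8588 0.0866 0.1   ]
red [281.2  92.9] [280, 91, 3, 5, 12] [0.8322 0.1134 0.1   ]
red [231.3 175.7] [228, 172, 8, 8, 38] [0.5771 0.2589 0.1   ]
red [423.6 266.9] [421, 264, 7, 7, 36] [ 0.3063 -0.2907  0.1   ]
ball [264.  168.5] [262, 167, 5, 4, 16] [0.6    0.1648 0.09  ]
ball [279.3 168.5] [278, 167, 4, 4, 14] [0.5996 0.1196 0.09  ]
ball [261.  192.5] [259, 191, 5, 4, 16] [0.5278 0.173  0.09  ]
ball [291.5 194. ] [290, 192, 4, 5, 16] [0.5223 0.0836 0.09  ]
```

```bash
echo
```

```text
(no output)
```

View pics/top1c.png

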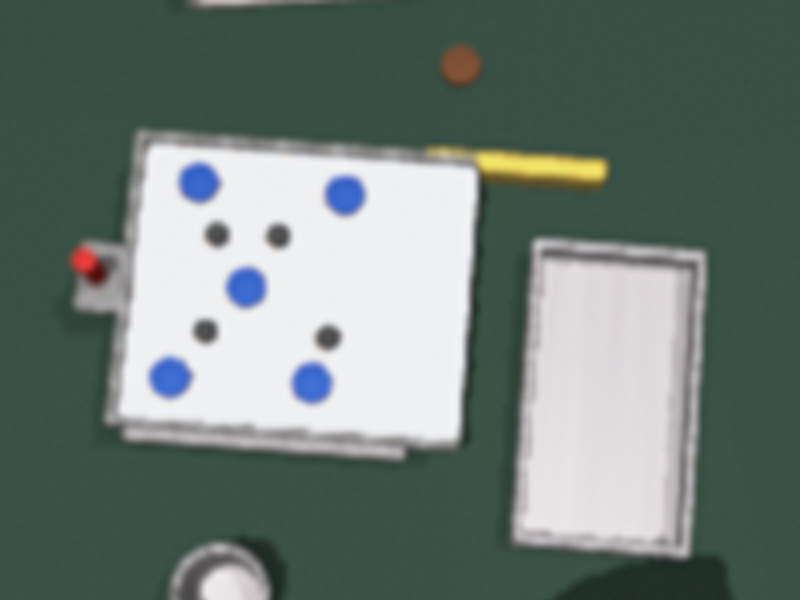

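View pics/sc1c.png

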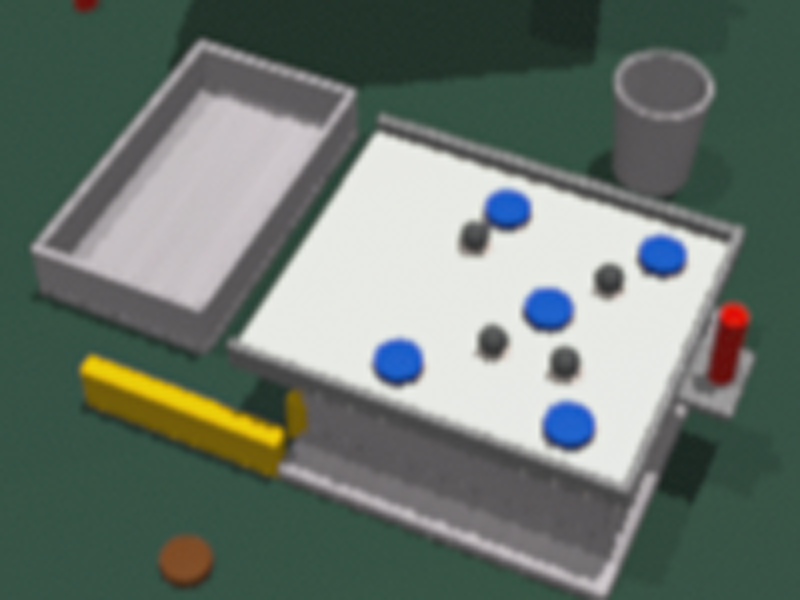

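View pics/top1d.png

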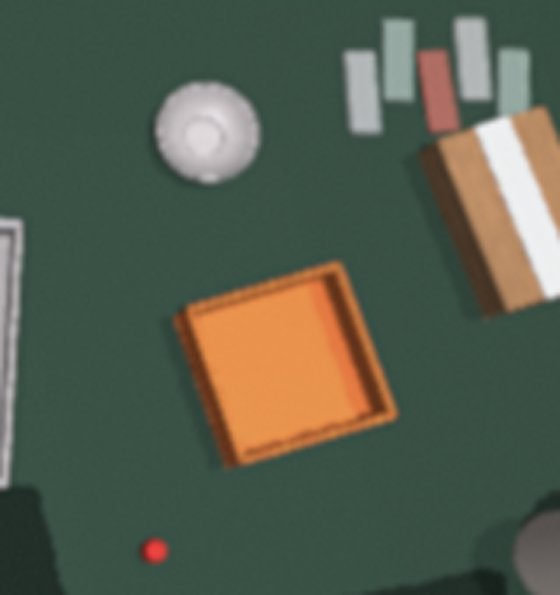

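```bash
python3 - <<'E'
from h import *
c=snap('top'); s=snap('scene')
def show(lab,pts,off,k,z,c=c):
    P=np.array([onz(c,(u+.5)/k-.5+off[0],(v+.5)/k-.5+off[1],z)[:2] for u,v in pts]); print(lab,P.round(4).tolist(),'mean',P.mean(0).round(4),'edges',np.linalg.norm(P-np.roll(P,-1,0),axis=1).round(4))
    d=P-np.roll(P,-1,0); print('   ang',np.arctan2(d[:,1],d[:,0]).round(3)); return P
show('board top',[(140,131),(478,165),(463,445),(108,423)],(210,110),4,.092)
show('board scene',[(380,118),(232,347),(628,492),(742,233)],(230,150),4,.092,s)
show('tray top',[(537,240),(707,252),(688,555),(514,543)],(210,110),4,.045)
show('tray scene',[(202,40),(38,248),(205,312),(355,93)],(230,150),4,.045,s)
show('bin',[(190,315),(342,264),(397,412),(237,463)],(380,110),3.5,.05)
show('yellow top far,bar',[(606,160),(606,183),],(210,110),4,.037)
show('yellow scene',[(85,362),(278,440)],(230,150),4,.037,s)
show('knob top',[(85,260)],(210,110),4,.138); show('knob s',[(735,312)],(230,150),4,.138,s)
E
```

```text
board top [[0.6802, 0.2229], [0.6515, -0.029], [0.4415, -0.0146], [0.4608, 0.2424]] mean [0.5585 0.1055] edges [0.2535 0.2105 0.2577 0.2203]
   ang [ 1.457 -0.068 -1.646  3.053]
board scene [[0.4458, -0.0104], [0.6618, -0.0261], [0.6824, 0.223], [0.4674, 0.2416]] mean [0.5643 0.1071] edges [0.2165 0.2499 0.2157 0.2529]
   ang [ 3.069 -1.653 -0.087  1.485]
tray top [[0.6047, -0.0747], [0.5938, -0.2046], [0.3635, -0.1813], [0.3738, -0.0524]] mean [ 0.4839 -0.1282] edges [0.1304 0.2315 0.1294 0.2319]
   ang [ 1.487 -0.101 -1.651  3.045]
tray scene [[0.3655, -0.1814], [0.594, -0.1991], [0.6073, -0.0718], [0.3813, -0.0534]] mean [ 0.487  -0.1264] edges [0.2292 0.128  0.2267 0.129 ]
   ang [ 3.064 -1.675 -0.081  1.448]
bin [[0.5075, -0.3439], [0.5508, -0.4776], [0.4219, -0.5143], [0.38, -0.376]] mean [ 0.465  -0.4279] edges [0.1406 0.134  0.1445 0.1314]
   ang [ 1.884  0.277 -1.277 -2.895]
yellow top far,bar [[0.6697, -0.1302], [0.6513, -0.1297]] mean [ 0.6605 -0.13  ] edges [0.0184 0.0184]
   ang [-0.029  3.113]
yellow scene [[0.6649, -0.13], [0.6795, 0.0082]] mean [ 0.6722 -0.0609] edges [0.1389 0.1389]
   ang [-1.676  1.466]
knob top [[0.5716, 0.2536]] mean [0.5716 0.2536] edges [0.]
   ang [0.]
knob s [[0.5735, 0.2536]] mean [0.5735 0.2536] edges [0.]
   ang [0.]
```

Call:
send_rows(moves="33 34 -6 0 0 -0.036 85; 33 34 -6 0 0 -0.036 85; 33 34 -6 0 0 -0.036 85; 33 34 -6 0 0 -0.036 85; 33 34 -6 0 0 -0.036 85; 33 34 -6 0 0 -0.036 85; 33 34 -6 0 0 -0.036 85; 34 34 -6 0 0 -0.036 85; 34 34 -6 0 0 -0.036 85; 33 34 -6 0 0 -0.036 85")

```text
time: 1.6
tcp_pos: [0.4807, -0.1885, 0.1341]
tool_rot: [-2.12, 2.318, -0.001]
ft_force: [0.9, 0.0, 0.3]
grip_width: 0.994
```

```bash
python3 - <<'E'
from h import *
c=snap('wrist','w1.png'); snap('top','t1.png'); q=sense(); print(q['tcp_pos'],q['tool_rot'],q['joint_positions'],q['ft_force'])
E
```

```text
[ 0.48141669 -0.18693108  0.13345228] [-2.12426057e+00  2.31431050e+00  1.51649075e-03] [-4.41590957e-01  2.85810114e-01  1.68726767e+00  5.69389833e-04
  1.16934398e+00  1.21456602e+00] [0.27389662 0.37619566 0.07055927]
```

View pics/w1.png

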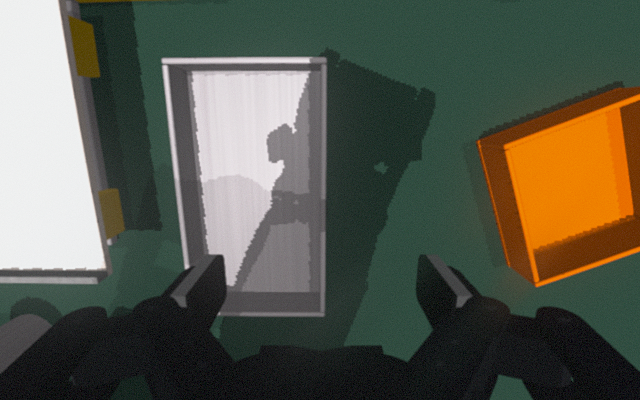

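```bash
python3 - <<'E'
from h import *
c=snap('wrist')
for n,z,p in [('tray',.045,[(162,59),(327,59),(326,316)]),('bin',.05,[(480,141),(537,286),(632,88)]),('board edge',.08,[(66,5),(107,280),(107,270)]),('rim',.092,[(107,271)])]:
    P=np.array([onz(c,u,v,z)[:2] for u,v in p]); print(n,P.round(4).tolist()); d=np.diff(P,axis=0); print(np.linalg.norm(d,axis=1),np.arctan2(d[:,1],d[:,0]))
cv2.imwrite('pics/w1c.png',cv2.resize(cv2.cvtColor(c['frame'],cv2.COLOR_RGB2BGR)[0:300,40:180],None,fx=2,fy=2,interpolation=cv2.INTER_CUBIC))
E
```

```text
tray [[0.6051, -0.0748], [0.5932, -0.2029], [0.3673, -0.1835]]
[0.12867602 0.22674585] [-1.66331919  3.05614163]
bin [[0.5208, -0.3215], [0.384, -0.3808], [0.5532, -0.4436]]
[0.14909711 0.18048951] [-2.73278147 -0.35558488]
board edge [[0.6373, -0.0325], [0.4383, -0.0097], [0.447, -0.0121]]
[0.20033811 0.0090983 ] [ 3.02779724 -0.26807496]
rim [[0.4514, -0.0213]]
[] []
```

View pics/w1c.png

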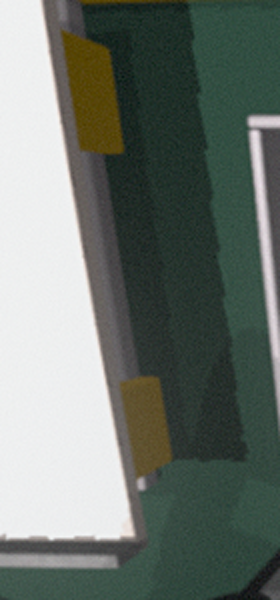

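Call:
send_rows(moves="0 -1 -30 0 0 0 85; 0 -1 -30 0 0 0 85; 0 -1 -25 0 0 0 85; 0 0 -20 0 0 0 85; 0 0 -13 0 0 0 85; 0 0 0 0 0 0 85; 0 0 0 0 0 0 50; 0 0 0 0 0 0 30; 0 0 0 0 0 0 0; 0 0 0 0 0 0 0")

```text
time: 3.0
tcp_pos: [0.4798, -0.1928, 0.0164]
tool_rot: [-2.121, 2.317, -0.001]
ft_force: [-0.3, -0.2, -0.7]
grip_width: 0.139
```

Call:
send_rows(moves="0 0 0 0 0 0 0; 0 0 0 0 0 0 0; 0 0 0 0 0 0 0; 0 0 0 0 0 0 0; 0 0 0 0 0 0 0; 0 0 0 0 0 0 0; 5 7 0 0 0 0 0; 5 7 0 0 0 0 0; 5 7 0 0 0 0 0; 5 7 0 0 0 0 0")

```text
time: 4.25
tcp_pos: [0.5, -0.1642, 0.0162]
tool_rot: [-2.122, 2.317, 0.0]
ft_force: [-0.1, -0.0, 0.2]
grip_width: 0.002
```

```bash
python3 - <<'E'
from h import *
c=snap('wrist','w2.png'); snap('top','t2.png'); q=sense(); print(q['tcp_pos'],q['tool_rot'],q['ft_force'],q['grip_width'])
E
```

```text
[ 0.50012968 -0.16405275  0.01617897] [-2.12230775e+00  2.31618066e+00 -7.71994778e-05] [-0.66161204 -0.89622216 -0.42449391] 0.00022395380251575103
```

View pics/w2.png

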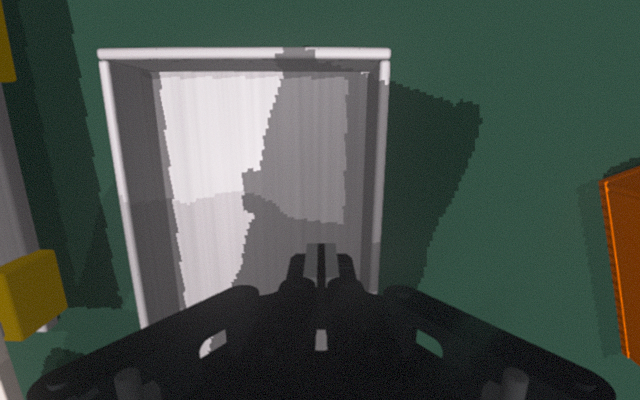

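```bash
python3 - <<'E'
from h import *
c=snap('top'); b=cv2.cvtColor(c['frame'],cv2.COLOR_RGB2BGR)
cv2.imwrite('pics/t2c.png',cv2.resize(b[110:290,210:430],None,fx=3.5,fy=3.3,interpolation=cv2.INTER_CUBIC))
c=snap('wrist')
for n,z,p in [('tray',.045,[(98,50),(391,50),(379,290),(142,325)])]:
    P=np.array([onz(c,u,v,z)[:2] for u,v in p]); print(n,P.round(4).tolist())
c=snap('scene'); b=cv2.cvtColor(c['frame'],cv2.COLOR_RGB2BGR)
cv2.imwrite('pics/s2c.png',cv2.resize(b[130:290,200:420],None,fx=3.5,fy=3.5,interpolation=cv2.INTER_CUBIC))
E
```

```text
tray [[0.605, -0.0769], [0.5929, -0.2047], [0.4776, -0.1946], [0.4671, -0.0645]]
```

View pics/t2c.png

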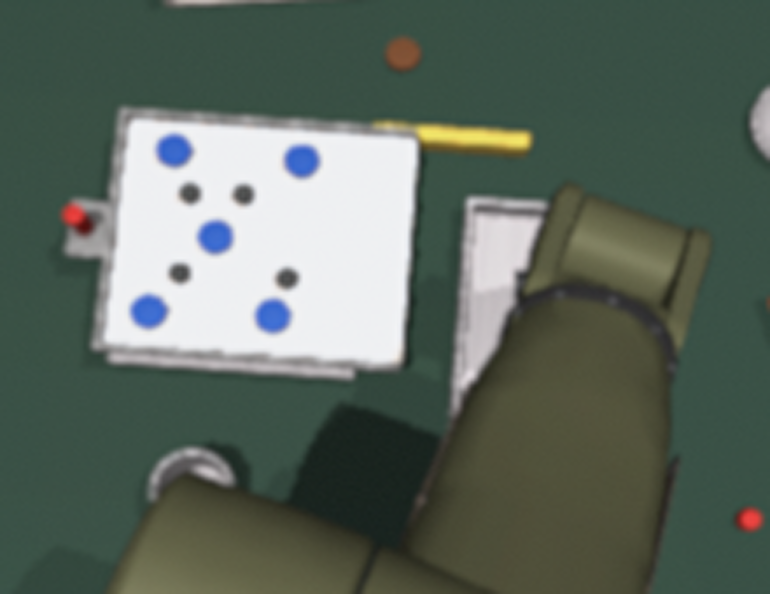

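View pics/s2c.png

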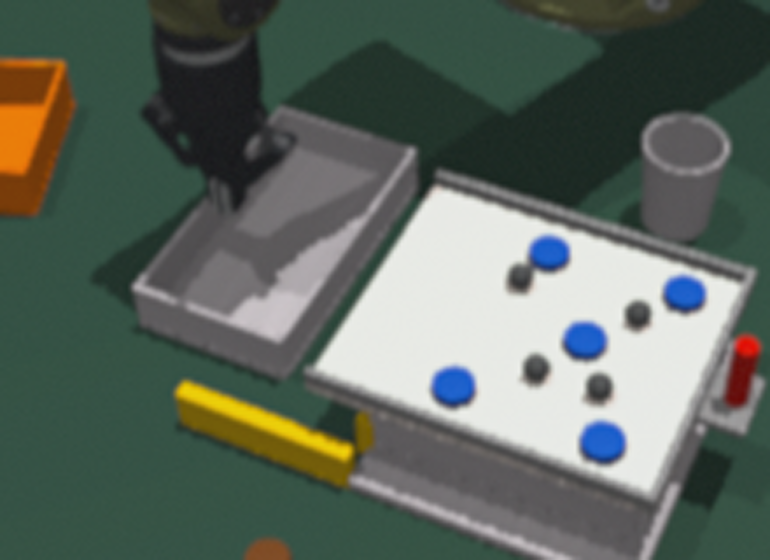

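Call:
send_rows(moves="1 10 0 0 0 0 0; 1 11 0 0 0 0 0; 1 11 0 0 0 0 0; 20 -2 0 0 0 0 0; 20 -2 0 0 0 0 0; 20 -2 0 0 0 0 0; 10 -1 0 0 0 0 0; 8 -1 0 0 0 0 0; 8 -1 0 0 0 0 0; 8 -1 0 0 0 0 0")

```text
time: 5.75
tcp_pos: [0.597, -0.1428, 0.0162]
tool_rot: [-2.121, 2.317, 0.0]
ft_force: [0.2, 0.0, -0.6]
grip_width: 0.001
```

Call:
send_rows(moves="6 -0.5 0 0 0 0 0; 6 -0.5 0 0 0 0 0; 6 -0.5 0 0 0 0 0; 6 -0.5 0 0 0 0 0; 6 -0.5 0 0 0 0 0; 0 0 0 0 0 0 0; 0 0 0 0 0 0 0; 0 0 0 0 0 0 0; 0 0 0 0 0 0 0; 0 0 0 0 0 0 0")

```text
time: 7.0
tcp_pos: [0.6266, -0.1453, 0.0162]
tool_rot: [-2.121, 2.317, -0.0]
ft_force: [0.4, -0.0, 0.7]
grip_width: -0.001
```

```bash
python3 - <<'E'
from h import *
c=snap('wrist','w3.png'); snap('top','t3.png'); q=sense(); print(q['tcp_pos'],q['tool_rot'],q['ft_force'],q['grip_width'])
E
```

```text
[ 0.62664826 -0.14531273  0.01621695] [-2.12130673e+00  2.31721271e+00 -7.31287904e-05] [-0.47940211  0.24218195 -0.16088456] -0.0026788176724322605
```

View pics/w3.png

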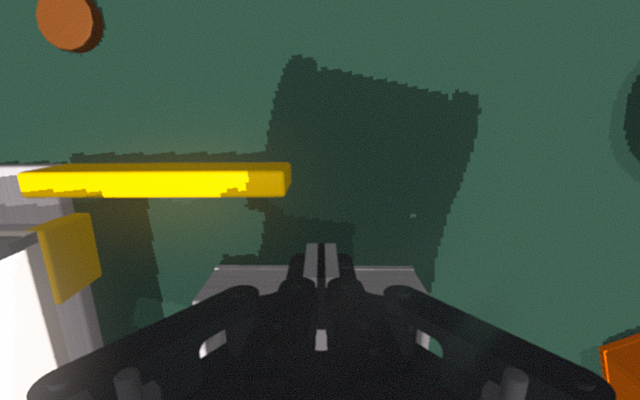

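View pics/t3.png

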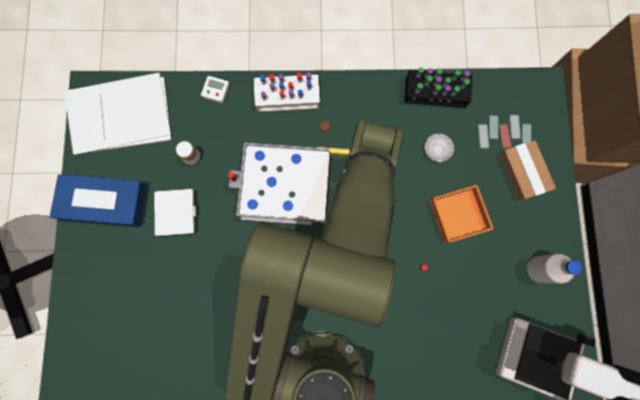

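```bash
python3 - <<'E'
from h import *
c=snap('wrist')
for n,z,p in [('traywall',.045,[(217,267),(413,267)]),('bartop',.037,[(22,173),(20,195),(275,171),(290,164),(278,196)]),('pad',.037,[(38,230),(55,302),(100,268),(92,213)])]:
    P=np.array([onz(c,u,v,z)[:2] for u,v in p]); print(n,P.round(4).tolist())
print(proj(c,[.6266,-.1453,.016]),proj(c,[.6266,-.1453,.045]))
E
python3 - <<'E'
import cv2
b=cv2.imread('pics/w3.png'); cv2.imwrite('pics/w3c.png',cv2.resize(b[150:310,0:300],None,fx=2.6,fy=2.6,interpolation=cv2.INTER_CUBIC))
E
```

```text
traywall [[0.6249, -0.0929], [0.6159, -0.1935]]
bartop [[0.6815, 0.0021], [0.6703, 0.0071], [0.6704, -0.1278], [0.6732, -0.1356], [0.6576, -0.1277]]
pad [[0.6506, 0.0034], [0.6073, 0.0077], [0.6261, -0.0248], [0.6573, -0.0291]]
[318.31097265 235.93727797] [317.90261138 255.7235299 ]
```

View pics/w3c.png

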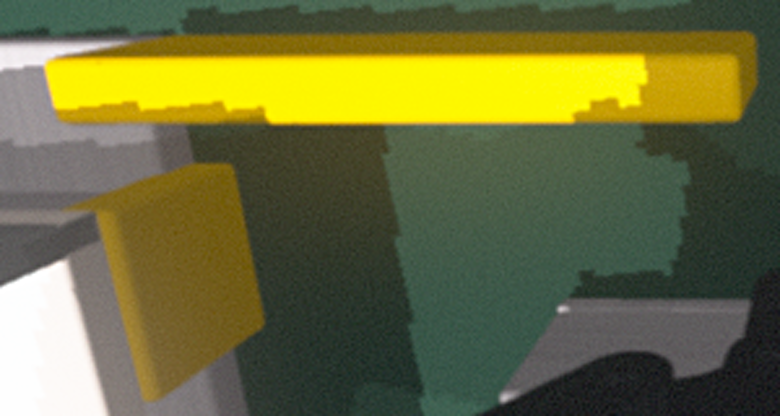

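```bash
python3 - <<'E'
from h import *
c=snap('wrist');V=np.array(c['view']); print(-V[:3,:3].T@V[:3,3])
for n,z,p in [('traybot',.0,[(217,267),(413,267)])]:
    P=np.array([onz(c,u,v,z)[:2] for u,v in p]); print(n,P.round(4).tolist(),np.linalg.norm(P[0]-P[1]))
b=cv2.cvtColor(c['frame'],cv2.COLOR_RGB2BGR); cv2.imwrite('pics/w4c.png',cv2.resize(b[220:400,180:460],None,fx=2.8,fy=2.8,interpolation=cv2.INTER_CUBIC))
c=snap('scene'); b=cv2.cvtColor(c['frame'],cv2.COLOR_RGB2BGR)
cv2.imwrite('pics/s4c.png',cv2.resize(b[130:290,200:420],None,fx=3.5,fy=3.5,interpolation=cv2.INTER_CUBIC))
E
```

```text
[ 0.6926205  -0.15261117  0.19615143]
traybot [[0.6047, -0.0751], [0.5931, -0.2057]] 0.1310899504518452
```

View pics/w4c.png

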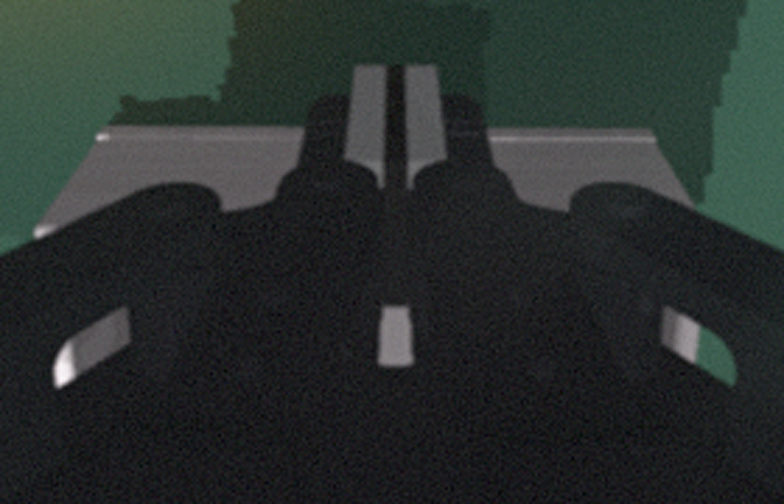

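View pics/s4c.png

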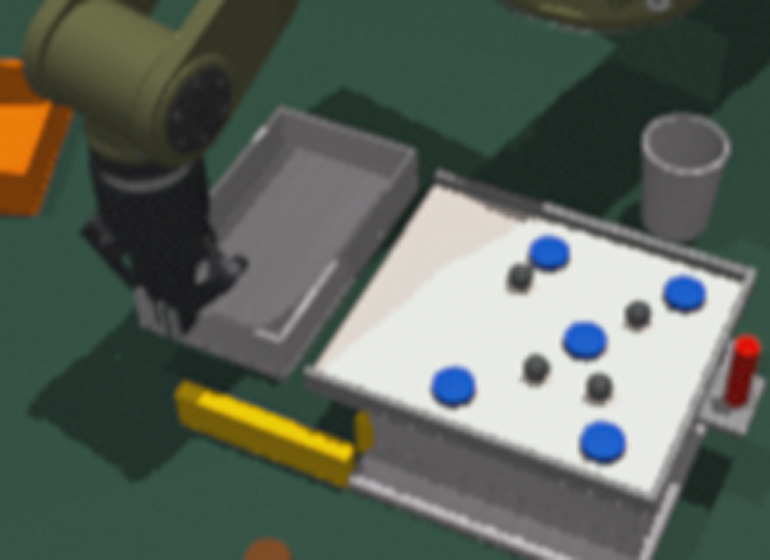

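```bash
python3 - <<'E'
from h import *
w=snap('wrist'); s=snap('scene')
q=sense(); print(q['tcp_pos'],q['ft_force'],q['tau'])
print('TCP in scene',(proj(s,q['tcp_pos'])-[200,130])*3.5, 'z=.05',(proj(s,q['tcp_pos']+[0,0,.034])-[200,130])*3.5)
def tri(r1,r2):
    (a,d),(b,e)=r1,r2; t=np.linalg.lstsq(np.c_[d,-e],b-a,rcond=None)[0]; return a+t[0]*d,b+t[1]*e
print(tri(ray(w,320,243),ray(s,251.5,224.5)))
b=cv2.cvtColor(s['frame'],cv2.COLOR_RGB2BGR); cv2.imwrite('pics/s5c.png',cv2.resize(b[175:245,215:305],None,fx=8,fy=8,interpolation=cv2.INTER_CUBIC))
E
```

```text
[ 0.62663859 -0.14526126  0.01616513] [-0.48319085  0.29844006  0.24029686] [-2.19741982e-03 -7.08539557e+01 -3.18700290e+01  2.97133938e-04
  5.23513263e-04  4.38280154e-05]
TCP in scene [186.1135624  359.64434688] z=.05 [180.52511223 330.29596095]
(array([ 0.63588693, -0.14721286,  0.05131645]), array([ 0.62977641, -0.14341475,  0.05385205]))
```

View pics/s5c.png

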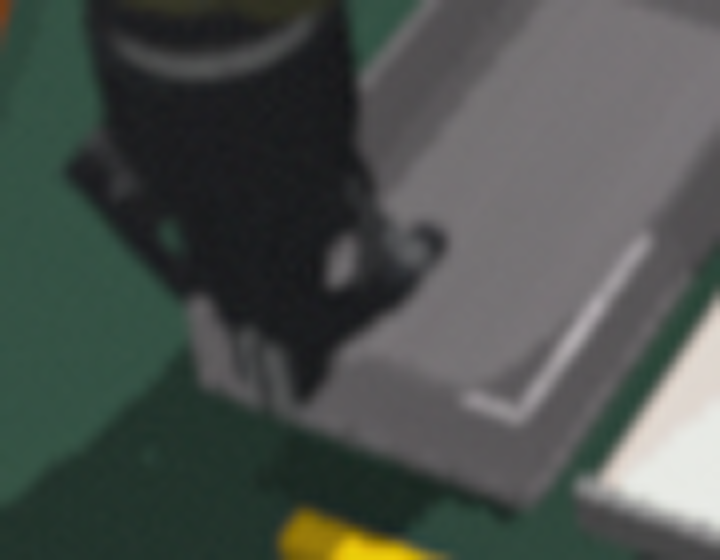

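Call:
send_rows(moves="0 0 -3 0 0 0 0; 0 0 -3 0 0 0 0; 0 0 -3 0 0 0 0; 0 0 -3 0 0 0 0; 0 0 0 0 0 0 0; 0 0 0 0 0 0 0; 0 0 0 0 0 0 0; 0 0 0 0 0 0 0; 0 0 0 0 0 0 0; 0 0 0 0 0 0 0")

```text
time: 8.6
tcp_pos: [0.6267, -0.1453, 0.0042]
tool_rot: [-2.121, 2.317, -0.0]
ft_force: [0.4, -0.3, 0.7]
grip_width: 0.003
```

```bash
python3 - <<'E'
from h import *
s=snap('scene'); w=snap('wrist')
q=sense(); print(q['tcp_pos'],q['ft_force'])
print('TCP in scene crop',(proj(s,q['tcp_pos'])-[215,175])*8)
b=cv2.cvtColor(s['frame'],cv2.COLOR_RGB2BGR); cv2.imwrite('pics/s6c.png',cv2.resize(b[175:245,215:305],None,fx=8,fy=8,interpolation=cv2.INTER_CUBIC))
b=cv2.cvtColor(w['frame'],cv2.COLOR_RGB2BGR); cv2.imwrite('pics/w6c.png',b[100:400])
E
```

```text
[ 0.62665063 -0.14529087  0.00419265] [ 0.09352872  0.60496318 -0.20391884]
TCP in scene crop [309.67876561 485.00646905]
```

View pics/s6c.png

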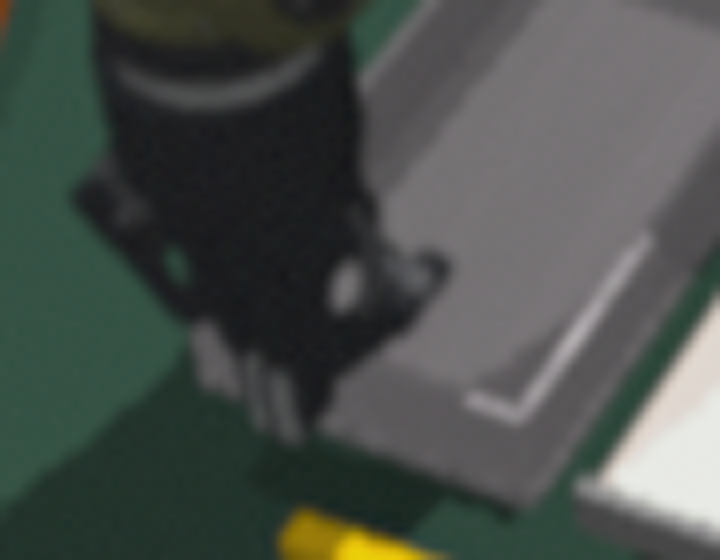

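View pics/w6c.png

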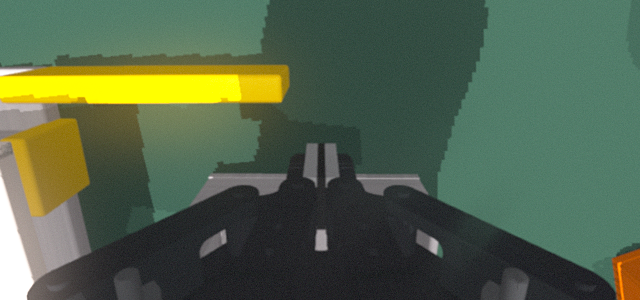

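Call:
send_rows(moves="0 0 -2 0 0 0 0; 0 0 -2 0 0 0 0; 0 0 -2 0 0 0 0; 0 0 -2 0 0 0 0; 0 0 -2 0 0 0 0; 0 0 -2 0 0 0 0; 0 0 -2 0 0 0 0; 0 0 0 0 0 0 0; 0 0 0 0 0 0 0; 0 0 0 0 0 0 0")

```text
time: 9.95
tcp_pos: [0.6267, -0.1453, -0.0097]
tool_rot: [-2.121, 2.317, -0.0]
ft_force: [0.4, 0.0, 1.3]
grip_width: -0.001
```

Call:
send_rows(moves="0 0 -1 0 0 0 0; 0 0 -1 0 0 0 0; 0 0 -1 0 0 0 0; 0 0 -1 0 0 0 0; 0 0 -1 0 0 0 0; 0 0 -1 0 0 0 0; 0 0 -1 0 0 0 0; 0 0 -1 0 0 0 0; 0 0 0 0 0 0 0; 0 0 0 0 0 0 0")

```text
time: 11.2
tcp_pos: [0.6267, -0.1453, -0.0178]
tool_rot: [-2.121, 2.317, -0.0]
ft_force: [-0.2, 0.9, -0.5]
grip_width: 0.001
```

```bash
python3 - <<'E'
from h import *
s=snap('scene'); q=sense(); print(q['tcp_pos'],q['ft_force'])
print('crop',(proj(s,[.6267,-.1453,0])-[215,175])*8)
b=cv2.cvtColor(s['frame'],cv2.COLOR_RGB2BGR); cv2.imwrite('pics/s7c.png',cv2.resize(b[175:245,215:305],None,fx=8,fy=8,interpolation=cv2.INTER_CUBIC))
E
```

```text
[ 0.62667598 -0.14532325 -0.01776088] [-0.00262113  0.35650472 -0.95602585]
crop [311.1046403  493.06937746]
```

View pics/s7c.png

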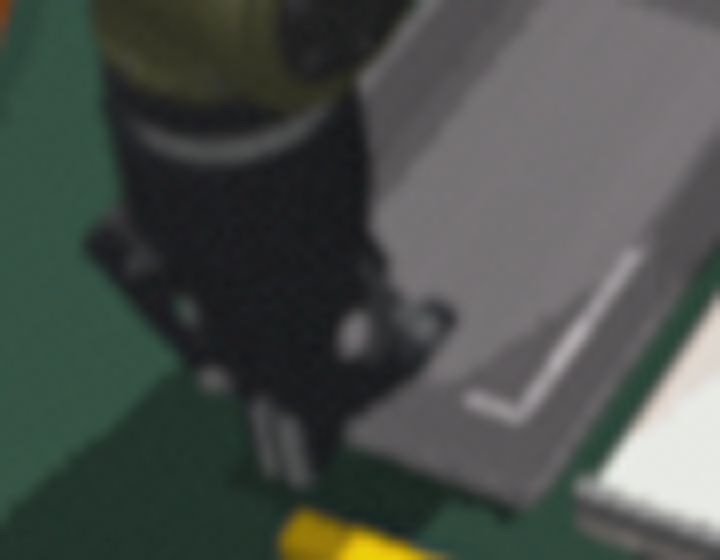

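Call:
send_rows(moves="0 0 -1 0 0 0 0; 0 0 0 0 0 0 0; 0 0 -1 0 0 0 0; 0 0 0 0 0 0 0; 0 0 -1 0 0 0 0; 0 0 0 0 0 0 0; 0 0 -1 0 0 0 0; 0 0 -1 0 0 0 0; 0 0 0 0 0 0 0; 0 0 0 0 0 0 0")

```text
time: 12.5
tcp_pos: [0.6267, -0.1453, -0.0228]
tool_rot: [-2.121, 2.317, -0.0]
ft_force: [1.0, -0.2, -0.2]
grip_width: 0.001
```

Call:
send_rows(moves="0 0 -1 0 0 0 0; 0 0 0 0 0 0 0; 0 0 -1 0 0 0 0; 0 0 0 0 0 0 0; 0 0 -1 0 0 0 0; 0 0 0 0 0 0 0; 0 0 0 0 0 0 0; 0 0 0 0 0 0 0; 0 0 0 0 0 0 0; 0 0 0 0 0 0 0")

```text
time: 13.75
tcp_pos: [0.6267, -0.1453, -0.0258]
tool_rot: [-2.121, 2.317, -0.0]
ft_force: [0.5, 0.2, 0.1]
grip_width: 0.003
```

Call:
send_rows(moves="0 0 -1 0 0 0 0; 0 0 0 0 0 0 0; 0 0 0 0 0 0 0; 0 0 -1 0 0 0 0; 0 0 0 0 0 0 0; 0 0 0 0 0 0 0; 0 0 -1 0 0 0 0; 0 0 0 0 0 0 0; 0 0 0 0 0 0 0; 0 0 0 0 0 0 0")

```text
time: 15.0
tcp_pos: [0.6266, -0.1453, -0.0288]
tool_rot: [-2.121, 2.317, 0.0]
ft_force: [-0.1, -0.2, -0.2]
grip_width: 0.001
```

```bash
python3 - <<'E'
from h import *
s=snap('scene'); q=sense(); print(q['tcp_pos'],q['ft_force'])
b=cv2.cvtColor(s['frame'],cv2.COLOR_RGB2BGR); cv2.imwrite('pics/s8c.png',cv2.resize(b[175:245,215:305],None,fx=8,fy=8,interpolation=cv2.INTER_CUBIC))
E
```

```text
[ 0.62665182 -0.14531315 -0.02880074] [-0.90055405 -0.19975379 -0.74432454]
```

View pics/s8c.png

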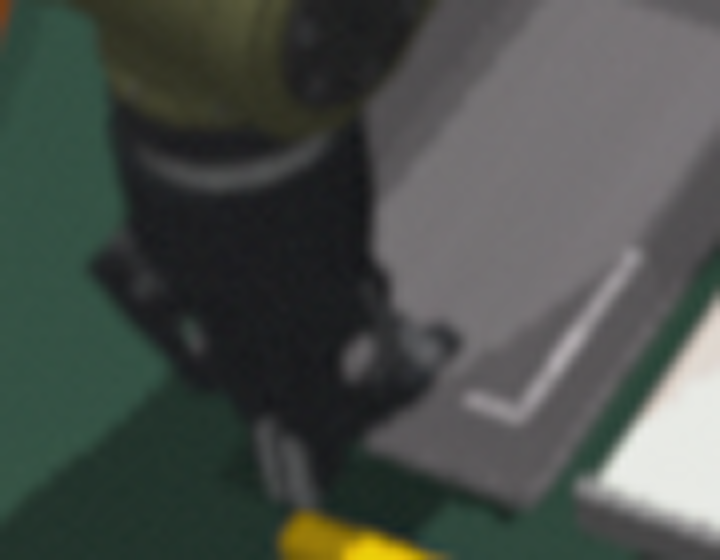

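Call:
send_rows(moves="0 0 -1 0 0 0 0; 0 0 0 0 0 0 0; 0 0 0 0 0 0 0; 0 0 -1 0 0 0 0; 0 0 0 0 0 0 0; 0 0 0 0 0 0 0; 0 0 -1 0 0 0 0; 0 0 0 0 0 0 0; 0 0 0 0 0 0 0; 0 0 0 0 0 0 0")

```text
time: 16.3
tcp_pos: [0.6267, -0.1453, -0.0318]
tool_rot: [-2.121, 2.317, -0.0]
ft_force: [0.3, -0.2, -0.7]
grip_width: 0.001
```

Call:
send_rows(moves="0 0 -1 0 0 0 0; 0 0 0 0 0 0 0; 0 0 0 0 0 0 0; 0 0 0 0 0 0 0; 0 0 -1 0 0 0 0; 0 0 0 0 0 0 0; 0 0 0 0 0 0 0; 0 0 0 0 0 0 0; 0 0 0 0 0 0 0; 0 0 0 0 0 0 0")

```text
time: 17.55
tcp_pos: [0.6267, -0.1453, -0.0338]
tool_rot: [-2.121, 2.317, -0.0]
ft_force: [-0.0, -0.0, -0.1]
grip_width: -0.0
```

Call:
send_rows(moves="0 0 -1 0 0 0 0; 0 0 0 0 0 0 0; 0 0 0 0 0 0 0; 0 0 0 0 0 0 0; 0 0 -1 0 0 0 0; 0 0 0 0 0 0 0; 0 0 0 0 0 0 0; 0 0 0 0 0 0 0; 0 0 0 0 0 0 0; 0 0 0 0 0 0 0")

```text
time: 18.8
tcp_pos: [0.6266, -0.1453, -0.0358]
tool_rot: [2.121, -2.317, -0.0]
ft_force: [-1.6, -0.5, -0.2]
grip_width: 0.003
```

```bash
python3 - <<'E'
from h import *
s=snap('scene'); w=snap('wrist','w9.png'); q=sense(); print(q['tcp_pos'],q['ft_force'])
b=cv2.cvtColor(s['frame'],cv2.COLOR_RGB2BGR); cv2.imwrite('pics/s9c.png',cv2.resize(b[175:245,215:305],None,fx=8,fy=8,interpolation=cv2.INTER_CUBIC))
print(proj(w,[.6267,-.1453,0]))
E
```

```text
[ 0.6266339  -0.14529133 -0.0358216 ] [ 0.49572066  0.54359175 -1.03625076]
[317.77366647 261.41445193]
```

View pics/s9c.png

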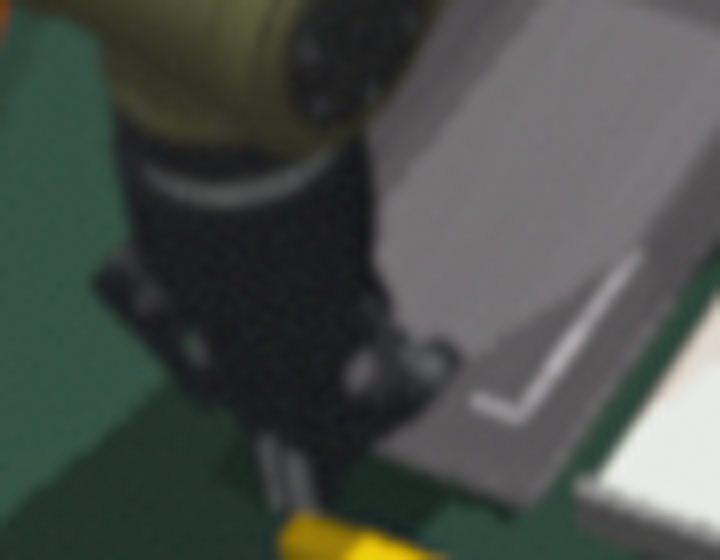

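View pics/w9.png

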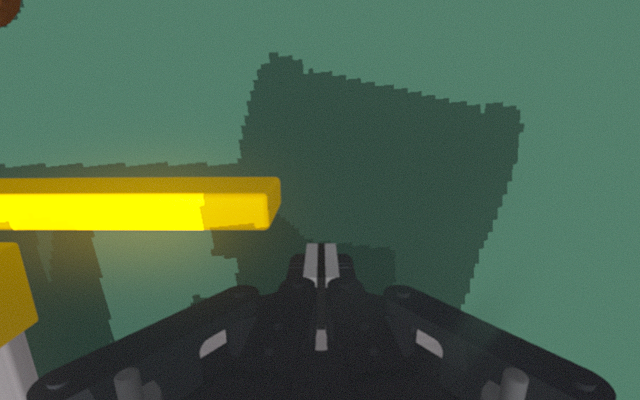

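Call:
send_rows(moves="0 0 -1 0 0 0 0; 0 0 0 0 0 0 0; 0 0 0 0 0 0 0; 0 0 0 0 0 0 0; 0 0 -1 0 0 0 0; 0 0 0 0 0 0 0; 0 0 0 0 0 0 0; 0 0 0 0 0 0 0; 0 0 0 0 0 0 0; 0 0 0 0 0 0 0")

```text
time: 20.15
tcp_pos: [0.6267, -0.1453, -0.037]
tool_rot: [-2.121, 2.317, -0.0]
ft_force: [-3.5, 0.7, 9.0]
grip_width: 0.004
```

Call:
send_rows(moves="0 0 20 0 0 0 0; 0 0 20 0 0 0 0; 0 0 22 0 0 0 0; -19 3 0 0 0 0 0; -19 3 0 0 0 0 0; -18 3 0 0 0 0 0; 0 0 -16 0 0 0 0; 0 0 -16 0 0 0 0; 0 0 -15 0 0 0 0; 0 0 0 0 0 0 0")

```text
time: 21.4
tcp_pos: [0.57, -0.136, -0.0247]
tool_rot: [2.12, -2.316, -0.004]
ft_force: [0.2, -0.4, 0.5]
grip_width: -0.001
```

Call:
send_rows(moves="5 -0.5 0 0 0 0 0; 5 -0.5 0 0 0 0 0; 5 -0.5 0 0 0 0 0; 5 -0.5 0 0 0 0 0; 5 -0.5 0 0 0 0 0; 5 -0.5 0 0 0 0 0; 5 -0.5 0 0 0 0 0; 5 -0.5 0 0 0 0 0; 5 -0.5 0 0 0 0 0; 5 -0.5 0 0 0 0 0")

```text
time: 22.65
tcp_pos: [0.621, -0.1413, -0.0228]
tool_rot: [-2.121, 2.317, -0.0]
ft_force: [-3.5, -0.1, 2.5]
grip_width: -0.002
```

```bash
python3 - <<'E'
from h import *
w=snap('wrist','w10.png'); q=sense(); print(q['tcp_pos'],q['ft_force'])
E
```

```text
[ 0.62152398 -0.141379   -0.02279542] [1.45326632 0.09325041 0.3763841 ]
```

View pics/w10.png

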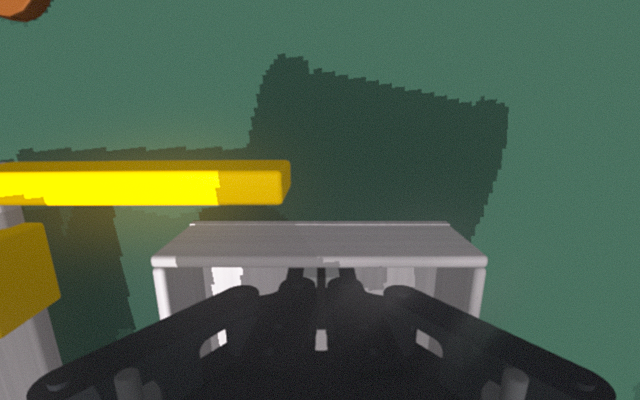

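Call:
send_rows(moves="4 -0.3 0 0 0 0 0; 4 -0.3 0 0 0 0 0; 4 -0.3 0 0 0 0 0; 2 -0.3 0 0 0 0 0; 0 0 0 0 0 0 0; 0 0 0 0 0 0 0; -5 0 0 0 0 0 0; -5 0 15 0 0 0 0; -5 0 25 0 0 0 0; 0 0 25 0 0 0 0")

```text
time: 23.95
tcp_pos: [0.6193, -0.1426, 0.0441]
tool_rot: [-2.121, 2.317, -0.001]
ft_force: [0.1, 0.2, -0.2]
grip_width: 0.002
```

```bash
python3 - <<'E'
from h import *
w=snap('wrist','w11.png'); q=sense(); print(q['tcp_pos'],q['ft_force'])
b=cv2.cvtColor(w['frame'],cv2.COLOR_RGB2BGR); cv2.imwrite('pics/w11c.png',cv2.resize(b[120:400,0:640],None,fx=1.25,fy=1.25))
E
```

```text
[ 0.62101933 -0.14302237  0.0478795 ] [ 0.71212188 -0.2849556   3.38471577]
```

View pics/w11.png

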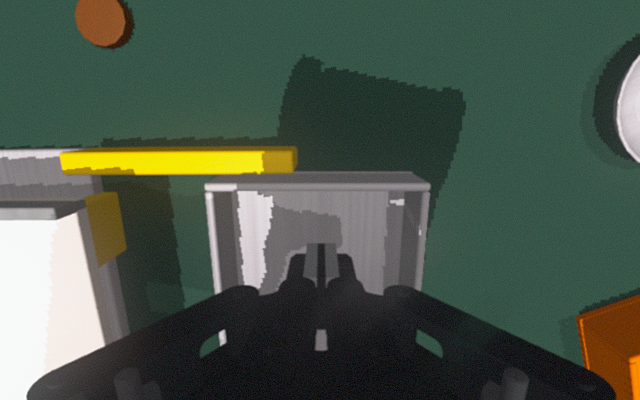

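```bash
python3 - <<'E'
from h import *
w=snap('wrist')
P=[onz(w,u,v,.045)[:2] for u,v in [(207,187),(430,187)]]; print(P)
P=np.array(P); d=P[0]-P[1]; d/=np.linalg.norm(d); ex=np.array([d[1],-d[0]]); print('ang',np.arctan2(ex[1],ex[0]), 'c',P.mean(0)-.115*ex)
print([onz(w,u,v,.037)[:2] for u,v in [(63,173),(283,174)]])
E
```

```text
[array([ 0.65583373, -0.08107666]), array([ 0.64425676, -0.21049482])]
ang -0.08921654161385903 c [ 0.53550262 -0.13553944]
[array([0.6712333, 0.008997 ]), array([ 0.65823935, -0.12508082])]
```

Call:
send_rows(moves="-16 -14 0 0 0 0 0; -16 -14 0 0 0 0 0; -16 -14 0 0 0 0 0; -16 -14 0 0 0 0 0; -15 -14 0 0 0 0 0; -15 -14 0 0 0 0 0; 0 0 -25 0 0 0 0; 0 0 -25 0 0 0 0; 0 0 -22 0 0 0 0; 0 0 0 0 0 0 0")

```text
time: 25.3
tcp_pos: [0.5244, -0.2265, -0.0311]
tool_rot: [2.12, -2.317, -0.004]
ft_force: [-0.5, -0.6, -0.0]
grip_width: -0.001
```

Call:
send_rows(moves="3 0 5 0 0 0 0; 1 8 0 0 0 0 0; 0.7 8 0 0 0 0 0; 0.7 8 0 0 0 0 0; 0.7 8 0 0 0 0 0; 0.7 8 0 0 0 0 0; 0.7 8 0 0 0 0 0; 0.7 8 0 0 0 0 0; 0.7 8 0 0 0 0 0; 0 0 0 0 0 0 0")

```text
time: 26.55
tcp_pos: [0.5343, -0.1615, -0.0251]
tool_rot: [2.122, -2.316, -0.002]
ft_force: [-0.3, -0.1, -0.2]
grip_width: -0.0
```

```bash
python3 - <<'E'
from h import *
w=snap('wrist','w12.png'); q=sense(); print(q['tcp_pos'],q['ft_force'])
E
```

```text
[ 0.53427666 -0.16187118 -0.02515614] [-0.79157067  0.10351773  0.08380099]
```

View pics/w12.png

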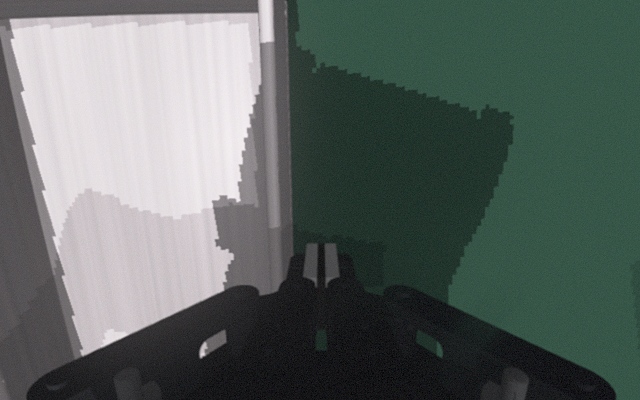

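Call:
send_rows(moves="0.5 5 0 0 0 0 0; 0.5 5 0 0 0 0 0; 0.5 5 0 0 0 0 0; 0.4 4 0 0 0 0 0; 0.2 2 0 0 0 0 0; 0.2 2 0 0 0 0 0; 0.1 1 0 0 0 0 0; 0 0 0 0 0 0 0; 0 0 0 0 0 0 0; 0 0 0 0 0 0 0")

```text
time: 27.85
tcp_pos: [0.537, -0.1385, -0.0248]
tool_rot: [-2.121, 2.317, 0.0]
ft_force: [0.5, 0.2, -1.1]
grip_width: -0.003
```

```bash
python3 - <<'E'
from h import *
w=snap('wrist','w13.png'); q=sense(); print(q['tcp_pos'],q['ft_force'])
s=snap('scene');b=cv2.cvtColor(s['frame'],cv2.COLOR_RGB2BGR); cv2.imwrite('pics/s13.png',cv2.resize(b[130:290,200:420],None,fx=3.5,fy=3.5,interpolation=cv2.INTER_CUBIC))
E
```

```text
[ 0.53698699 -0.13848342 -0.02477056] [-0.27322745  0.01574836 -0.12689744]
```

View pics/s13.png

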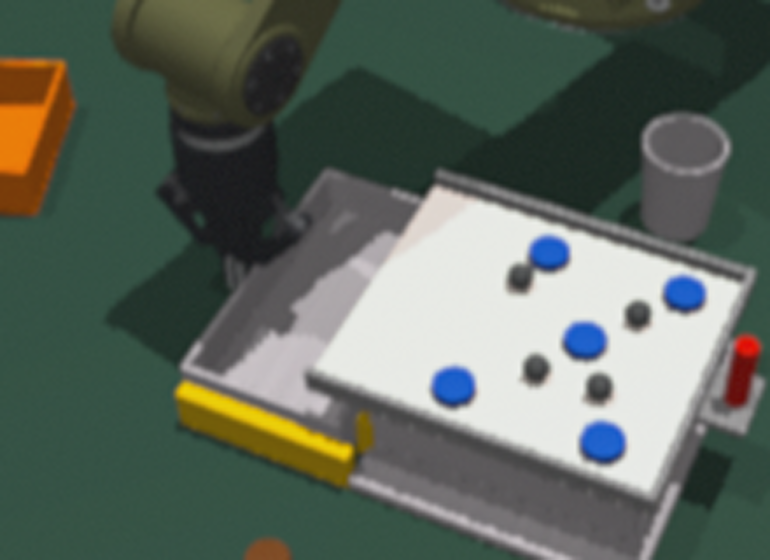

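View pics/w13.png

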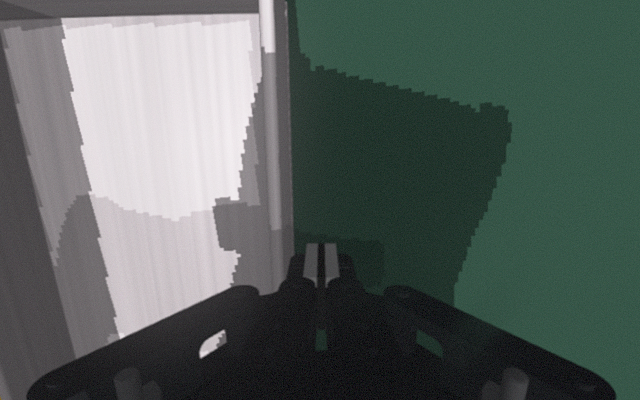

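Call:
send_rows(moves="0.1 1 0 0 0 0 0; 0.1 1 0 0 0 0 0; 0.1 1 0 0 0 0 0; 0.1 1 0 0 0 0 0; 0 0 0 0 0 0 0; 0 0 0 0 0 0 0; 0 0 0 0 0 0 0; 0 0 0 0 0 0 0; 0 0 0 0 0 0 0; 0 0 0 0 0 0 0")

```text
time: 29.2
tcp_pos: [0.5373, -0.1345, -0.0249]
tool_rot: [2.121, -2.317, -0.0]
ft_force: [0.1, -0.8, 0.6]
grip_width: 0.001
```

Call:
send_rows(moves="0.1 1 0 0 0 0 0; 0.1 1 0 0 0 0 0; 0 0 0 0 0 0 0; 0.1 1 0 0 0 0 0; 0 0 0 0 0 0 0; 0 0 0 0 0 0 0; 0 0 0 0 0 0 0; 0 0 0 0 0 0 0; 0 0 0 0 0 0 0; 0 0 0 0 0 0 0")

```text
time: 30.45
tcp_pos: [0.5374, -0.1331, -0.0248]
tool_rot: [2.12, -2.317, 0.002]
ft_force: [-3.7, -14.4, -0.8]
grip_width: -0.004
```

```bash
python3 - <<'E'
from h import *
w=snap('wrist'); q=sense(); print(q['tcp_pos'],q['ft_force'],q['moment'])
E
```

```text
[ 0.53734561 -0.13304625 -0.02478919] [ -2.99860475 -14.43138176  -0.4724733 ] [-2.09818142  0.54421035  0.07171054]
```

Call:
send_rows(moves="-1 -10 0 0 0 0 0; 0 0 20 0 0 0 0; 0 0 30 0 0 0 0; 0 0 20 0 0 0 0; 30 19 0 0 0 0 0; 30 19 0 0 0 0 0; 29 17 0 0 0 0 0; 0 0 -20 0 0 0 0; 0 0 -25 0 0 0 0; 0 0 -22 0 0 0 0")

```text
time: 31.75
tcp_pos: [0.6247, -0.0868, -0.0236]
tool_rot: [2.12, -2.317, -0.002]
ft_force: [0.7, 1.0, 0.5]
grip_width: -0.001
```

Call:
send_rows(moves="0 0 0 0 0 0 0; 0 0 0 0 0 0 0; 4 -0.4 0 0 0 0 0; 3 -0.3 0 0 0 0 0; 2 -0.2 0 0 0 0 0; 1 0 0 0 0 0 0; 1 0 0 0 0 0 0; 1 0 0 0 0 0 0; 0 0 0 0 0 0 0; 0 0 0 0 0 0 0")

```text
time: 33.0
tcp_pos: [0.6376, -0.0874, -0.0218]
tool_rot: [2.121, -2.317, -0.0]
ft_force: [0.2, 0.4, 0.0]
grip_width: -0.001
```

```bash
python3 - <<'E'
from h import *
w=snap('wrist','w14.png'); q=sense(); print(q['tcp_pos'],q['ft_force'],q['moment'])
E
```

```text
[ 0.63761491 -0.0873933  -0.02180898] [-0.84158364  0.11812915  0.13173453] [-0.01152066  0.0181074  -0.00342341]
```

View pics/w14.png

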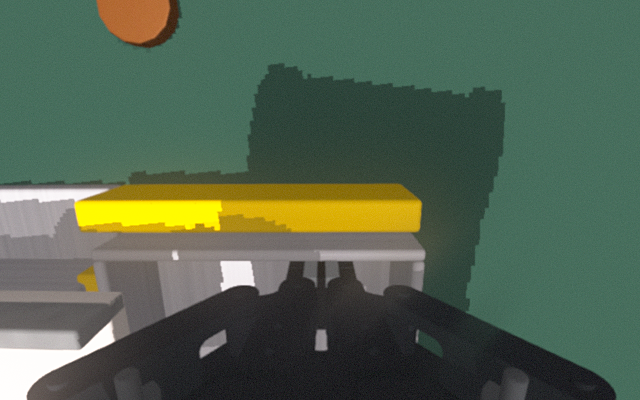

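Call:
send_rows(moves="1 0 0 0 0 0 0; 1 -0.1 0 0 0 0 0; 1 -0.1 0 0 0 0 0; 1 -0.1 0 0 0 0 0; 0 0 0 0 0 0 0; 0 0 0 0 0 0 0; 0 0 0 0 0 0 0; 0 0 0 0 0 0 0; 0 0 0 0 0 0 0; 0 0 0 0 0 0 0")

```text
time: 34.3
tcp_pos: [0.6417, -0.0877, -0.0218]
tool_rot: [-2.121, 2.317, -0.0]
ft_force: [-0.4, 0.1, 1.4]
grip_width: -0.001
```

Call:
send_rows(moves="1 0 0 0 0 0 0; 0 0 0 0 0 0 0; 0 0 0 0 0 0 0; 1 -0.1 0 0 0 0 0; 0 0 0 0 0 0 0; 0 0 0 0 0 0 0; 0 0 0 0 0 0 0; 0 0 0 0 0 0 0; 0 0 0 0 0 0 0; 0 0 0 0 0 0 0")

```text
time: 35.55
tcp_pos: [0.643, -0.0877, -0.0218]
tool_rot: [2.121, -2.316, -0.002]
ft_force: [-8.4, 1.6, 4.7]
grip_width: -0.003
```

Call:
send_rows(moves="1 0 0 0 0 0 0; 0 0 0 0 0 0 0; 0 0 0 0 0 0 0; -3 0 0 0 0 0 0; -8 0 0 0 0 0 0; 0 0 25 0 0 0 0; 0 0 25 0 0 0 0; 0 0 30 0 0 0 0; 0 0 40 0 0 0 0; 0 0 40 0 0 0 0")

```text
time: 36.8
tcp_pos: [0.6333, -0.0878, 0.1394]
tool_rot: [-2.121, 2.317, -0.0]
ft_force: [0.6, -0.4, 0.4]
grip_width: -0.001
```

Call:
send_rows(moves="-25 -8 0 0 0 0 0; -25 -8 0 0 0 0 0; -25 -8 0 0 0 0 0; -25 -8 0 0 0 0 0; -25 -8 0 0 0 0 0; 0 0 0 0 0 0 0; 0 0 0 0 0 0 0; 0 0 0 0 0 0 0; 0 0 0 0 0 0 0; 0 0 0 0 0 0 0")

```text
time: 38.05
tcp_pos: [0.5088, -0.1277, 0.1381]
tool_rot: [2.122, -2.317, -0.0]
ft_force: [-0.3, 0.6, 0.9]
grip_width: 0.0
```

```bash
python3 - <<'E'
from h import *
w=snap('wrist','w15.png'); q=sense(); print(q['tcp_pos'],q['ft_force'])
s=snap('scene');b=cv2.cvtColor(s['frame'],cv2.COLOR_RGB2BGR); cv2.imwrite('pics/s15.png',cv2.resize(b[130:290,200:420],None,fx=3.5,fy=3.5,interpolation=cv2.INTER_CUBIC))
E
```

```text
[ 0.50875521 -0.1277148   0.13807723] [-0.06784535 -0.13537029  0.46819039]
```

View pics/w15.png

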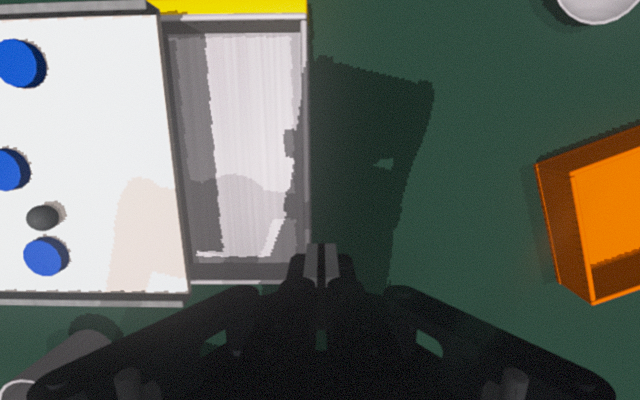

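View pics/s15.png

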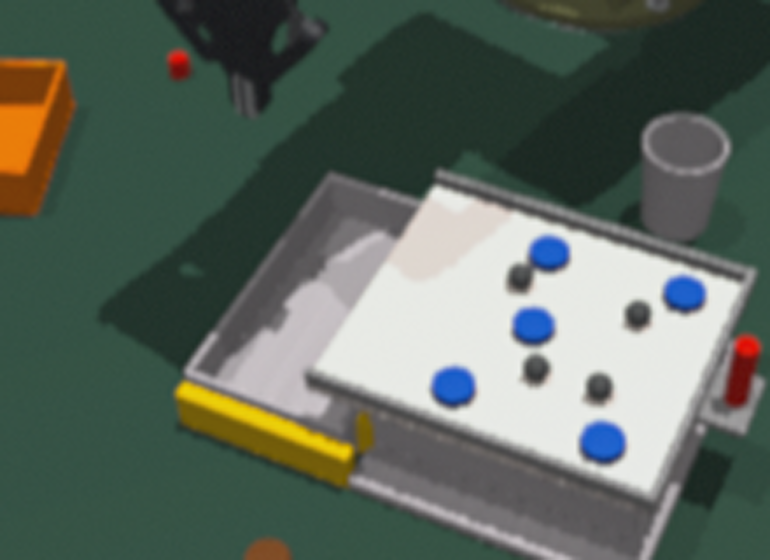

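```bash
python3 - <<'E'
from h import *
w=snap('wrist'); s=snap('scene')
b=cv2.cvtColor(w['frame'],cv2.COLOR_RGB2BGR); cv2.imwrite('pics/w15c.png',cv2.resize(b[0:300,150:330],None,fx=2,fy=2,interpolation=cv2.INTER_CUBIC))
for z,p in [(.045,[(308,15),(311,240)])]:
    P=np.array([onz(w,u,v,z)[:2] for u,v in p]);d=P[1]-P[0];print(P,np.arctan2(-d[1],-d[0]))
# scene tray corners
P=np.array([onz(s,u/3.5+200,v/3.5+130,.045)[:2] for u,v in [(187,372),(332,175)]]);d=P[0]-P[1];print(P,np.arctan2(d[1],d[0]))
E
```

```text
[[ 0.65397937 -0.13232515]
 [ 0.47132437 -0.11701061]] -0.08364842377350847
[[ 0.65696397 -0.12565006]
 [ 0.43172928 -0.10606643]] -0.08672951576360892
```

View pics/w15c.png

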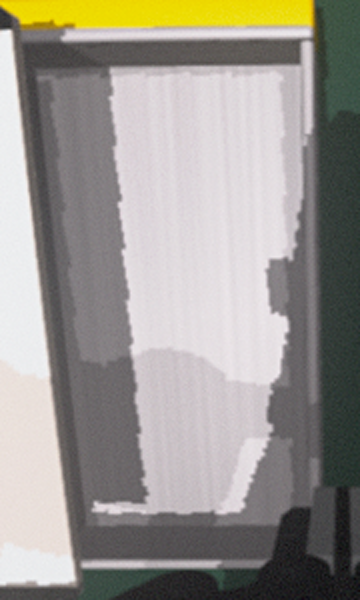

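Call:
send_rows(moves="7 38 4 0 0 0.157 85; 7 38 4 0 0 0.157 85; 7 38 4 0 0 0.157 85; 6 38 4 0 0 0.157 85; 6 38 4 0 0 0.157 85; 6 38 4 0 0 0.157 85; 6 38 4 0 0 0.157 85; 6 38 4 0 0 0.157 85; 6 38 0 0 0 0.157 85; 6 38 0 0 0 0.157 85")

```text
time: 39.5
tcp_pos: [0.5717, 0.2535, 0.1702]
tool_rot: [3.139, -0.132, 0.0]
ft_force: [1.2, 0.4, -0.0]
grip_width: 0.993
```

```bash
python3 - <<'E'
from h import *
w=snap('wrist','w16.png'); q=sense(); print(q['tcp_pos'],q['tool_rot'],q['joint_positions'])
f=w['frame']; hsv=cv2.cvtColor(f,cv2.COLOR_RGB2HSV); m=(((hsv[...,0]<5)|(hsv[...,0]>174))&(hsv[...,1]>150)).astype(np.uint8)
n,l,st,ce=cv2.connectedComponentsWithStats(m); print([(st[i].tolist(),ce[i]) for i in range(1,n) if st[i,4]>40])
E
```

```text
[0.57158393 0.25733757 0.16990714] [-3.13843354e+00  1.15135326e-01  4.22237251e-05] [3.64174952e-01 4.90525867e-01 1.31433211e+00 1.00278024e-03
 1.33635065e+00 4.37280506e-01]
[([606, 90, 13, 12, 114], array([611.99122807,  95.14912281])), ([312, 190, 23, 38, 698], array([322.60601719, 209.5487106 ])), ([595, 314, 45, 49, 825], array([618.86181818, 334.14545455]))]
```

View pics/w16.png

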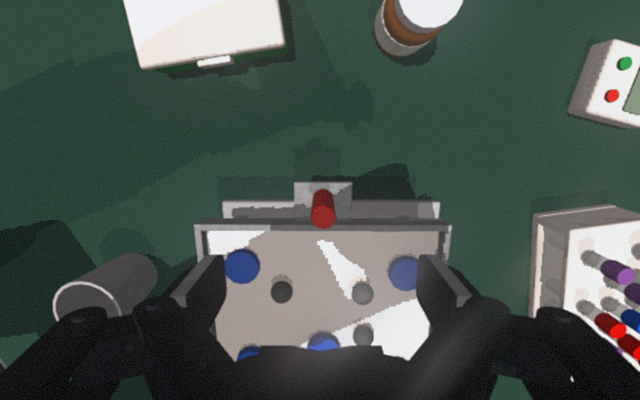

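```bash
python3 - <<'E'
from h import *
w=snap('wrist')
print(onz(w,322.5,219,.138),onz(w,322,195,.09)); 
P=np.array([onz(w,u,v,.092)[:2] for u,v in [(195,226),(450,227)]]);d=P[1]-P[0];print(P,np.arctan2(d[1],d[0]),np.linalg.norm(d),P.mean(0))
b=cv2.cvtColor(w['frame'],cv2.COLOR_RGB2BGR); cv2.imwrite('pics/w16c.png',cv2.resize(b[170:290,260:390],None,fx=4,fy=4,interpolation=cv2.INTER_CUBIC))
E
```

```text
[0.57342739 0.25546378 0.138     ] [0.57369912 0.26143745 0.09      ]
[[0.46420033 0.24299132]
 [0.68025354 0.22607377]] -0.07814328013354373 0.2167145405389695 [0.57222694 0.23453255]
```

View pics/w16c.png

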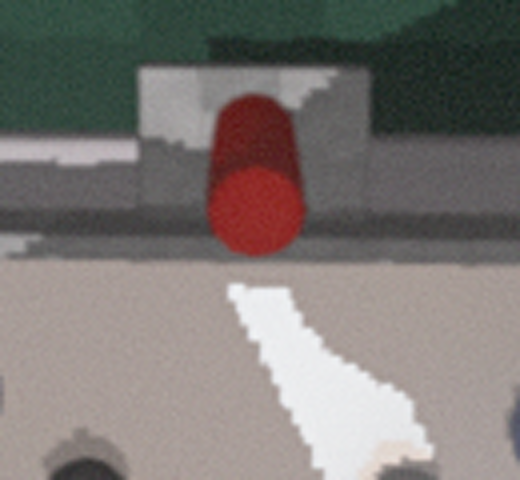

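Call:
send_rows(moves="1 -2 -20 0 0 -0.012 85; 1 -2 -20 0 0 0 85; 0 0 -25 0 0 0 85; 0 0 -25 0 0 0 85; 0 0 -15 0 0 0 85; 0 0 0 0 0 0 85; 0 0 0 0 0 0 40; 0 0 0 0 0 0 10; 0 0 0 0 0 0 10; 0 0 0 0 0 0 10")

```text
time: 40.85
tcp_pos: [0.5726, 0.2484, 0.0656]
tool_rot: [3.137, -0.158, -0.004]
ft_force: [-4.4, -4.6, 5.6]
grip_width: 0.197
```

Call:
send_rows(moves="0 0 0 0 0 0 8; 0 0 0 0 0 0 8; 0 0 0 0 0 0 8; 0 0 0 0 0 0 8; 0 0 0 0 0 0 8; 0 0 0 0 0 0 8; 0 0 0 0 0 0 8; 0 0 0 0 0 0 8; 0 0 0 0 0 0 8; 0 0 0 0 0 0 8")

```text
time: 42.1
tcp_pos: [0.5727, 0.2483, 0.0657]
tool_rot: [3.137, -0.158, -0.003]
ft_force: [-11.7, -2.0, 7.1]
grip_width: 0.193
```

```bash
python3 - <<'E'
from h import *
w=snap('wrist','w17.png'); q=sense(); print(q['tcp_pos'],q['tool_rot'],q['ft_force'],q['moment'],q['grip_width'])
E
```

```text
[0.57271055 0.24834016 0.06569268] [ 3.13731905e+00 -1.58050628e-01 -3.05515940e-03] [-12.16173279  -2.39405589   8.87511467] [-1.74731155e-01  1.65512926e+00  6.60255027e-04] 0.19335979538690815
```

View pics/w17.png

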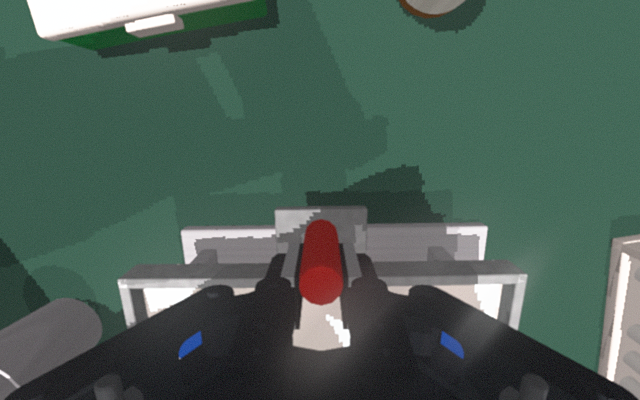

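Call:
send_rows(moves="0 0 5 0.02 -0.0017 0 8; 0 -0.1 5 0.02 -0.0017 0 8; 0 -0.1 5 0.02 -0.0017 0 8; 0 -0.2 5 0.02 -0.0017 0 8; 0 -0.2 5 0.02 -0.0017 0 8; 0 0 0 0 0 0 8; 0 0 0 0 0 0 8; 0 0 0 0 0 0 8; 0 0 0 0 0 0 8; 0 0 0 0 0 0 8")

```text
time: 43.4
tcp_pos: [0.5726, 0.2478, 0.0901]
tool_rot: [-3.037, 0.153, -0.001]
ft_force: [-9.3, 1.2, 1.8]
grip_width: 0.193
```

```bash
python3 - <<'E'
from h import *
w=snap('wrist','w18.png'); q=sense(); print(q['tcp_pos'],q['tool_rot'],q['ft_force'],q['moment'],q['grip_width'])
s=snap('scene');b=cv2.cvtColor(s['frame'],cv2.COLOR_RGB2BGR); cv2.imwrite('pics/s18.png',cv2.resize(b[130:300,220:440],None,fx=3.5,fy=3.5,interpolation=cv2.INTER_CUBIC))
E
```

```text
[0.57259783 0.24782955 0.09007659] [-3.03715372e+00  1.52964718e-01 -1.54754958e-03] [-9.06782386  2.81882709  0.60148243] [0.22901296 1.32442063 0.15801892] 0.1969020866958274
```

View pics/s18.png

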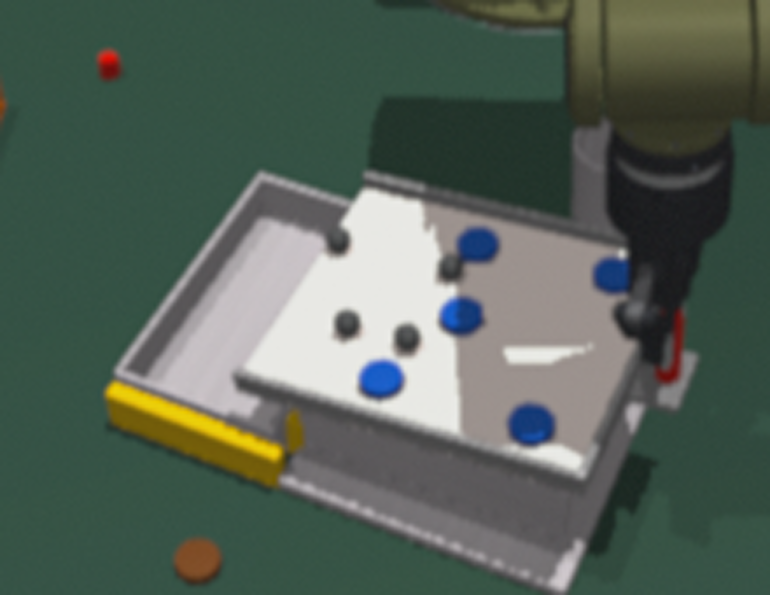

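View pics/w18.png

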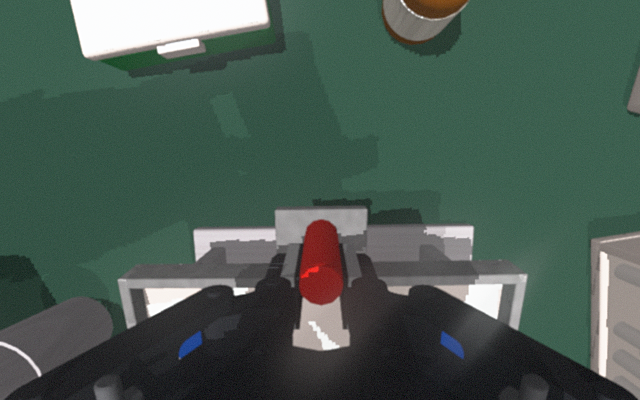

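Call:
send_rows(moves="0 0 0 0 0 0 8; 0 0 0 0 0 0 8; 0 0 0 0 0 0 8; 0 0 0 0 0 0 8; 0 0 0 0 0 0 8; 0 0 0 0 0 0 8; 0 0 0 0 0 0 8; 0 0 0 0 0 0 8; 0 0 0 0 0 0 8; 0 0 0 0 0 0 8")

```text
time: 44.75
tcp_pos: [0.5726, 0.2478, 0.0901]
tool_rot: [-3.037, 0.153, -0.002]
ft_force: [-9.3, 2.1, 1.2]
grip_width: 0.192
```

```bash
python3 - <<'E'
from h import *
s=snap('scene');b=cv2.cvtColor(s['frame'],cv2.COLOR_RGB2BGR); cv2.imwrite('pics/s19.png',cv2.resize(b[130:300,220:440],None,fx=3.5,fy=3.5,interpolation=cv2.INTER_CUBIC))
E
```

```text
(no output)
```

View pics/s19.png

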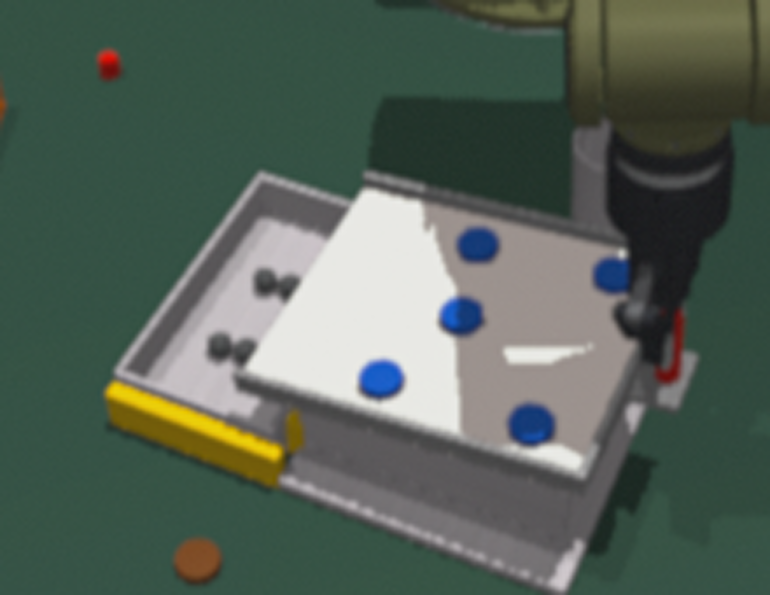

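Call:
send_rows(moves="0 -0.4 4 0.017 -0.0014 0 8; 0 -0.4 4 0.017 -0.0014 0 8; 0 -0.4 4 0.016 -0.0014 0 8; 0 0 0 0 0 0 8; 0 0 0 0 0 0 8; 0 0 0 0 0 0 8; 0 0 0 0 0 0 8; 0 0 0 0 0 0 8; 0 0 0 0 0 0 8; 0 0 0 0 0 0 8")

```text
time: 46.05
tcp_pos: [0.5725, 0.2467, 0.102]
tool_rot: [-2.987, 0.15, -0.004]
ft_force: [-10.0, 2.9, 0.5]
grip_width: 0.194
```

```bash
python3 - <<'E'
from h import *
q=sense(); print(q['tcp_pos'],q['tool_rot'],q['ft_force'],q['moment'],q['grip_width'])
s=snap('scene');b=cv2.cvtColor(s['frame'],cv2.COLOR_RGB2BGR); cv2.imwrite('pics/s20.png',cv2.resize(b[130:300,220:440],None,fx=3.5,fy=3.5,interpolation=cv2.INTER_CUBIC))
E
```

```text
[0.57248838 0.24673046 0.10203814] [-2.98709178  0.15010084 -0.00372905] [-10.04966139   2.85779218   0.49230526] [0.21158391 1.39493086 0.20595962] 0.19399813705503283
```

View pics/s20.png

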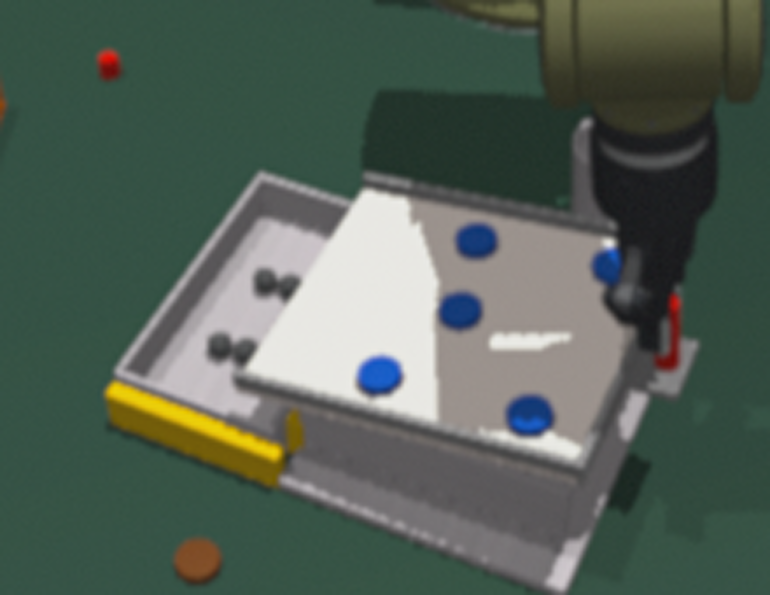

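Call:
send_rows(moves="0 0.4 -4 -0.017 0.0014 0 8; 0 0.4 -4 -0.017 0.0014 0 8; 0 0.4 -4 -0.016 0.0014 0 8; 0 0.2 -5 -0.02 0.0017 0 8; 0 0.2 -5 -0.02 0.0017 0 8; 0 0.1 -5 -0.02 0.0017 0 8; 0 0.1 -5 -0.02 0.0017 0 8; 0 0 -5 -0.02 0.0017 0 8; 0 0 0 0 0 0 8; 0 0 0 0 0 0 8")

```text
time: 47.35
tcp_pos: [0.5727, 0.2484, 0.0657]
tool_rot: [-3.137, 0.158, 0.003]
ft_force: [-11.9, -0.4, 6.0]
grip_width: 0.196
```

```bash
python3 - <<'E'
from h import *
q=sense(); print(q['tcp_pos'],q['tool_rot'],q['ft_force'],q['moment'],q['grip_width'])
E
```

```text
[0.5726898  0.24838251 0.06569702] [-3.13745545  0.15786748  0.00316897] [-11.89153268  -0.43460652   6.04673335] [-0.03922347  1.74945611  0.16145561] 0.19626430489362132
```

Call:
send_rows(moves="0 0 -0.7 0 0 0 8; 0 0 0 0 0 0 8; 0 0 0 0 0 0 40; 0 0 0 0 0 0 60; 0 0 0 0 0 0 60; 0 0 0 0 0 0 60; 0 0 20 0 0 0 60; 0 0 30 0 0 0 60; 0 0 40 0 0 0 60; 0 0 40 0 0 0 60")

```text
time: 48.6
tcp_pos: [0.5736, 0.2482, 0.1974]
tool_rot: [-3.137, 0.159, -0.002]
ft_force: [0.2, -1.1, -0.2]
grip_width: 0.703
```

Call:
send_rows(moves="-7 -45 0 0 0 -0.157 50; -7 -45 0 0 0 -0.157 50; -7 -45 0 0 0 -0.157 50; -8 -45 0 0 0 -0.157 50; -8 -45 0 0 0 -0.157 50; -8 -45 0 0 0 -0.157 50; -8 -45 0 0 0 -0.157 50; -8 -45 0 0 0 -0.157 50; -8 -45 0 0 0 -0.157 50; -8 -45 0 0 0 -0.157 50")

```text
time: 49.85
tcp_pos: [0.4964, -0.2033, 0.1962]
tool_rot: [-2.101, 2.335, -0.003]
ft_force: [0.5, 0.3, -1.2]
grip_width: 0.586
```

```bash
cat > m.py <<'E'
from h import *
def comps(c,m,amin,amax):
    n,l,st,ce=cv2.connectedComponentsWithStats(m.astype(np.uint8))
    return [(ce[i],st[i]) for i in range(1,n) if amin<=st[i,4]<=amax]
def blue(c):
    h=cv2.cvtColor(c['frame'],cv2.COLOR_RGB2HSV); return (h[...,0]>100)&(h[...,0]<125)&(h[...,1]>140)
def look(tag):
    t=snap('top'); s=snap('scene')
    for n,c in (('top',t),('scene',s)):
        z=.09 if n=='top' else .0875
        for ce,st in comps(c,blue(c),15,400):
            p=onz(c,*ce,z)
            if .4<p[0]<.72 and -.06<p[1]<.26: print(n,ce.round(1),st[2:].tolist(),p[:2].round(4))
    b=cv2.cvtColor(t['frame'],cv2.COLOR_RGB2BGR); cv2.imwrite(f'pics/{tag}t.png',cv2.resize(b[130:270,220:520],None,fx=2.6,fy=2.6,interpolation=cv2.INTER_CUBIC))
    b=cv2.cvtColor(s['frame'],cv2.COLOR_RGB2BGR); cv2.imwrite(f'pics/{tag}s.png',cv2.resize(b[130:300,140:440],None,fx=2.6,fy=2.6,interpolation=cv2.INTER_CUBIC))
    q=sense(); print(q['tcp_pos'],q['tool_rot'],q['grip_width'],q['time'])
E
python3 - <<'E'
from m import *
look('a'); snap('wrist','w21.png')
E
```

```text
top [259.3 155.2] [8, 8, 51] [0.6408 0.1791]
top [295.7 158.3] [8, 8, 52] [0.6303 0.0709]
top [284.  181.4] [9, 8, 55] [0.5602 0.1055]
top [252.1 203.7] [9, 8, 55] [0.4948 0.1986]
top [287.5 205.3] [8, 8, 53] [0.4889 0.0954]
scene [356.5 201.9] [10, 9, 75] [0.4937 0.0945]
scene [395.1 213.5] [11, 10, 79] [0.499  0.1979]
scene [352.  222.8] [11, 10, 83] [0.5651 0.1049]
scene [329.1 239.9] [11, 11, 91] [0.635  0.0697]
scene [371.6 256. ] [12, 11, 102] [0.6463 0.1784]
[ 0.49592003 -0.20519674  0.19585639] [-2.09821724  2.3380495  -0.00268248] 0.5842887454037297 49.95
```

View pics/at.png

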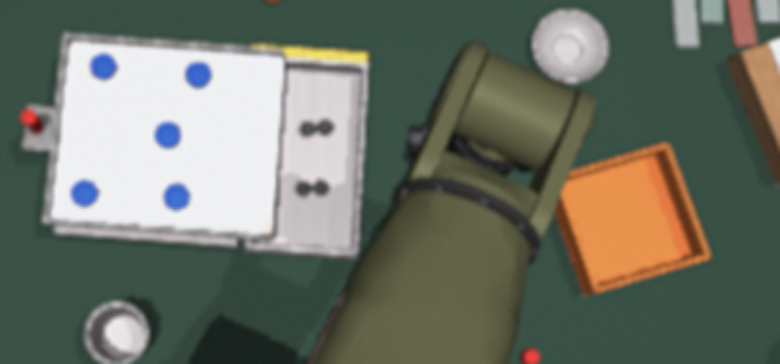

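View pics/as.png

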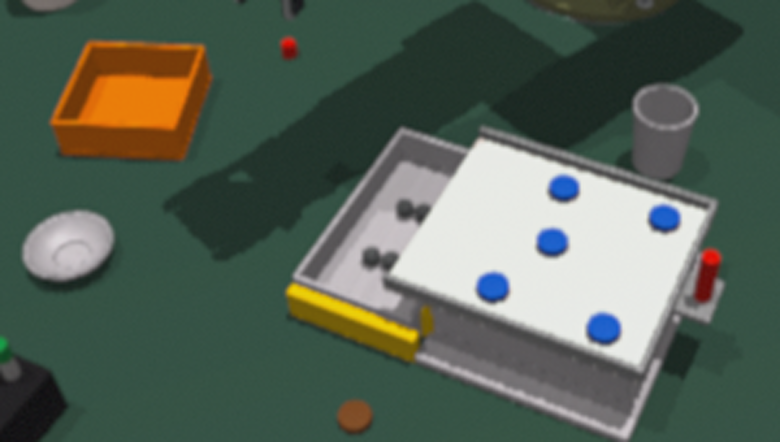

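View pics/w21.png

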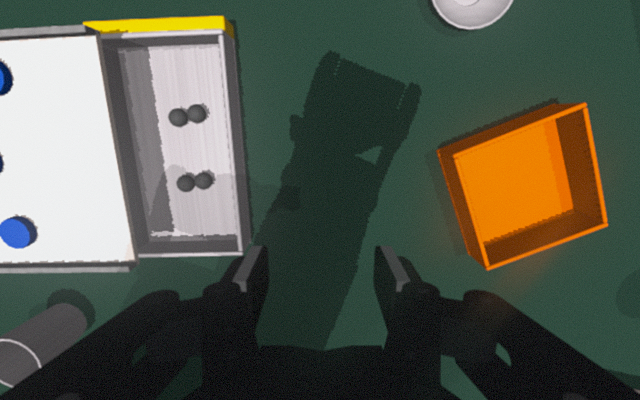

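```bash
python3 - <<'E'
from m import *
w=snap('wrist')
P=np.array([onz(w,u,v,.05)[:2] for u,v in [(440,151),(586,104),(607,225),(487,269)]]); print(P.round(4),P.mean(0),np.linalg.norm(P-np.roll(P,-1,0),axis=1))
s=snap('scene'); P=np.array([onz(s,u/2.6+140,v/2.6+130,.05)[:2] for u,v in [(90,42),(207,46),(188,137),(53,124)]]); print(P.round(4),P.mean(0),np.linalg.norm(P-np.roll(P,-1,0),axis=1))
E
```

```text
[[ 0.5208 -0.3284]
 [ 0.5529 -0.475 ]
 [ 0.4223 -0.5123]
 [ 0.3843 -0.3803]] [ 0.47006411 -0.42400648] [0.15001154 0.13585501 0.13737244 0.14596714]
[[ 0.4223 -0.5106]
 [ 0.3823 -0.376 ]
 [ 0.5251 -0.3192]
 [ 0.5572 -0.4699]] [ 0.4716944  -0.41892087] [0.14049095 0.15368456 0.1541127  0.14087385]
```

Call:
send_rows(moves="-1 50 -8 0 0 0 50; -1 50 -8 0 0 0 50; -1 50 -8 0 0 0 50; -1 50 -8 0 0 0 50; -1 50 -8 0 0 0 50; 0 50 -8 0 0 0 50; 0 0 -30 0 0 0 50; 0 0 -25 0 0 0 50; 0 0 0 0 0 0 50; 0 0 0 0 0 0 50")

```text
time: 51.35
tcp_pos: [0.4921, 0.0987, 0.0928]
tool_rot: [-2.108, 2.328, -0.001]
ft_force: [-0.4, 0.7, 0.3]
grip_width: 0.587
```

```bash
python3 - <<'E'
from m import *
w=snap('wrist','w22.png'); q=sense(); print(q['tcp_pos'],q['tool_rot'])
for ce,st in comps(w,blue(w),200,20000): print(ce.round(1),st.tolist(),onz(w,*ce,.088).round(4))
E
```

```text
[0.49225218 0.09858575 0.09290822] [-2.10713619e+00  2.32785723e+00 -1.80894654e-03]
[299.8 115.1] [273, 86, 51, 58, 1489] [0.5622 0.102  0.088 ]
[329.6 232.1] [305, 210, 47, 48, 1061] [0.4922 0.0919 0.088 ]
[158.4 241.6] [135, 219, 49, 46, 1743] [0.4964 0.1978 0.088 ]
```

View pics/w22.png

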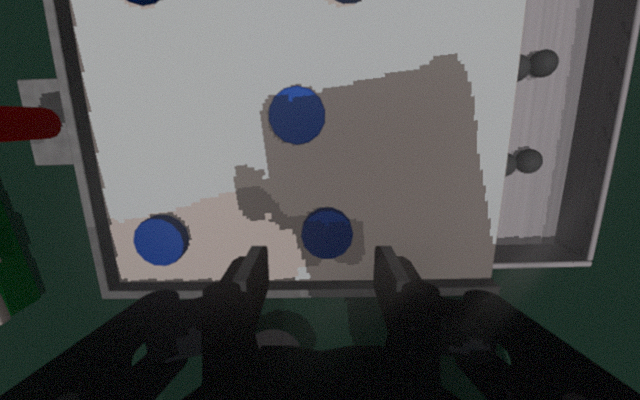

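Call:
send_rows(moves="0 -4 -20 0 0 0 50; 0 0 -20 0 0 0 50; 0 0 -6 0 0 0 50; 0 0 0 0 0 0 50; 0 0 0 0 0 0 25; 0 0 0 0 0 0 25; 0 0 0 0 0 0 25; 0 0 0 0 0 0 25; 0 0 0 0 0 0 25; 0 0 0 0 0 0 25")

```text
time: 52.65
tcp_pos: [0.4923, 0.0943, 0.0469]
tool_rot: [-2.106, 2.329, -0.002]
ft_force: [-2.0, -1.2, 7.6]
grip_width: 0.333
```

Call:
send_rows(moves="0 0 20 0 0 0 25; 0 0 30 0 0 0 25; 0 0 30 0 0 0 25; -3 -50 0 0 0 0 25; -3 -50 0 0 0 0 25; -3 -50 0 0 0 0 25; -3 -50 0 0 0 0 25; -3 -50 0 0 0 0 25; -3 -50 0 0 0 0 25; -2 -50 0 0 0 0 25")

```text
time: 53.9
tcp_pos: [0.4715, -0.2576, 0.1263]
tool_rot: [-2.107, 2.33, -0.002]
ft_force: [0.4, -0.1, 0.2]
grip_width: 0.331
```

```bash
python3 - <<'E'
from m import *
w=snap('wrist','w23.png'); q=sense(); print(q['tcp_pos'],q['tool_rot'],q['grip_width'])
E
```

```text
[ 0.47101204 -0.26228645  0.12623595] [ 2.10410457 -2.33216577  0.00371813] 0.33400704588204144
```

View pics/w23.png

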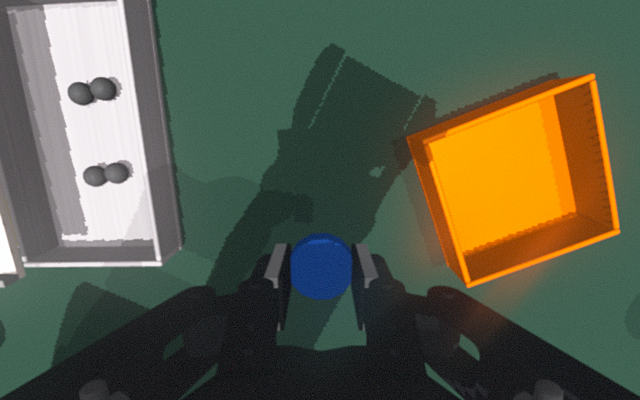

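Call:
send_rows(moves="6 -48 0 0 0 0 25; 6 -48 -10 0 0 0 25; 7 -49 -30 0 0 0 25; 0 0 -45 0 0 0 25; 0 0 -45 0 0 0 25; 0 0 0 0 0 0 25; 0 0 0 0 0 0 50; 0 0 0 0 0 0 50; 0 0 40 0 0 0 50; 0 0 50 0 0 0 50")

```text
time: 55.2
tcp_pos: [0.4906, -0.4007, 0.0875]
tool_rot: [-2.108, 2.33, -0.0]
ft_force: [0.4, 0.2, -0.1]
grip_width: 0.586
```

```bash
python3 - <<'E'
from m import *
w=snap('wrist','w24.png'); q=sense(); print(q['tcp_pos'],q['grip_width'])
for ce,st in comps(w,blue(w),200,20000): print(ce.round(1),onz(w,*ce,.015).round(4))
look('b')
E
```

```text
[ 0.49294099 -0.40272422  0.0957554 ] 0.5832203192628882
[318.2 194.3] [ 0.4996 -0.4009  0.015 ]
top [259.3 155.2] [8, 8, 51] [0.6408 0.1791]
top [295.7 158.3] [8, 8, 52] [0.6303 0.0709]
top [284.  181.4] [9, 8, 55] [0.5602 0.1055]
top [252.1 203.8] [9, 9, 56] [0.4946 0.1986]
scene [395.1 213.5] [11, 10, 79] [0.499  0.1979]
scene [352.  222.8] [11, 10, 83] [0.5651 0.1049]
scene [329.1 239.9] [11, 11, 91] [0.635  0.0697]
scene [371.6 256. ] [12, 11, 102] [0.6463 0.1784]
[ 0.4920948  -0.40199101  0.09015789] [-2.1070657   2.32920772 -0.01172319] 0.5880826791330201 55.35
```

View pics/w24.png

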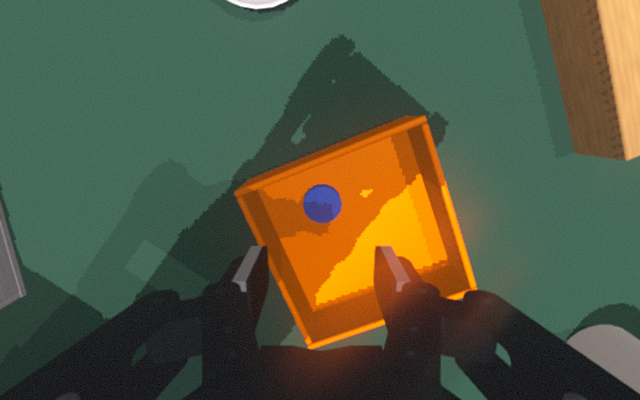

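Call:
send_rows(moves="8 56 2 0 0 0 50; 8 56 0 0 0 0 50; 8 56 0 0 0 0 50; 8 56 0 0 0 0 50; 8 56 0 0 0 0 50; 8 56 0 0 0 0 50; 8 56 0 0 0 0 50; 8 56 0 0 0 0 50; 7 56 0 0 0 0 50; 0 0 -10 0 0 0 50")

```text
time: 56.6
tcp_pos: [0.5618, 0.1066, 0.0779]
tool_rot: [-2.111, 2.324, -0.001]
ft_force: [-0.0, -0.3, -0.3]
grip_width: 0.581
```

Call:
send_rows(moves="0 0 -10 0 0 0 50; 0 0 -10 0 0 0 50; 0 0 -13 0 0 0 50; 0 0 0 0 0 0 50; 0 0 0 0 0 0 25; 0 0 0 0 0 0 25; 0 0 0 0 0 0 25; 0 0 0 0 0 0 25; 0 0 0 0 0 0 25; 0 0 0 0 0 0 25")

```text
time: 57.85
tcp_pos: [0.5621, 0.1031, 0.0452]
tool_rot: [-2.107, 2.329, -0.001]
ft_force: [-0.1, -2.0, 5.6]
grip_width: 0.334
```

Call:
send_rows(moves="0 0 20 0 0 0 25; 0 0 30 0 0 0 25; 0 0 30 0 0 0 25; -11 -55 0 0 0 0 25; -11 -55 0 0 0 0 25; -11 -55 0 0 0 0 25; -11 -55 0 0 0 0 25; -11 -55 0 0 0 0 25; -11 -55 0 0 0 0 25; -11 -55 0 0 0 0 25")

```text
time: 59.1
tcp_pos: [0.484, -0.2834, 0.1245]
tool_rot: [-2.107, 2.33, -0.0]
ft_force: [0.3, -0.3, -0.2]
grip_width: 0.338
```

Call:
send_rows(moves="-11 -52 0 0 0 0 25; -12 -52 0 0 0 0 25; -12 -54 -20 0 0 0 25; 0 0 -55 0 0 0 25; 0 0 -52 0 0 0 25; 0 0 0 0 0 0 25; 0 0 0 0 0 0 50; 0 0 0 0 0 0 50; 0 0 45 0 0 0 50; 0 0 50 0 0 0 50")

```text
time: 60.35
tcp_pos: [0.4498, -0.4398, 0.0951]
tool_rot: [-2.108, 2.33, -0.002]
ft_force: [1.1, 0.2, 0.6]
grip_width: 0.587
```

```bash
python3 - <<'E'
from m import *
w=snap('wrist','w25.png'); q=sense(); print(q['tcp_pos'],q['grip_width'])
for ce,st in comps(w,blue(w),200,20000): print(ce.round(1),onz(w,*ce,.015).round(4))
look('c')
E
```

```text
[ 0.45185993 -0.44196317  0.10314578] 0.586267494082215
[323.3 195.8] [ 0.4554 -0.444   0.015 ]
top [259.3 155.2] [8, 8, 51] [0.6408 0.1791]
top [295.7 158.3] [8, 8, 52] [0.6303 0.0709]
top [252.1 203.8] [9, 9, 56] [0.4946 0.1986]
scene [395.1 213.4] [11, 9, 78] [0.4988 0.1979]
scene [329.1 239.9] [11, 11, 91] [0.635  0.0697]
scene [371.6 256. ] [12, 11, 102] [0.6463 0.1784]
[ 0.45101452 -0.44110222  0.09731994] [-2.10762451  2.32961119 -0.0121928 ] 0.5892227611725881 60.5
```

View pics/w25.png

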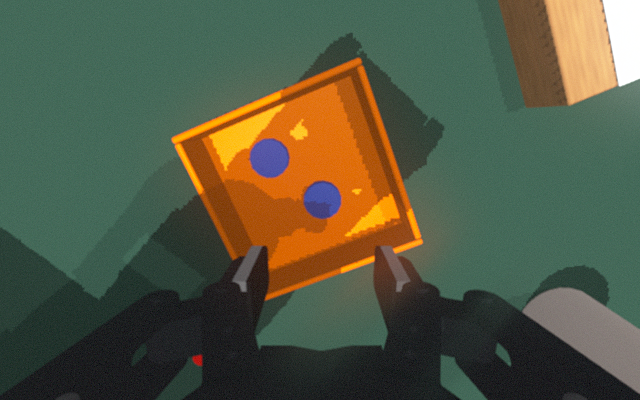

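Call:
send_rows(moves="4 58 0 0 0 0 50; 4 58 0 0 0 0 50; 4 58 0 0 0 0 50; 4 58 0 0 0 0 50; 4 58 0 0 0 0 50; 4 58 0 0 0 0 50; 4 58 0 0 0 0 50; 5 58 0 0 0 0 50; 5 58 0 0 0 0 50; 5 58 0 0 0 0 50")

```text
time: 61.75
tcp_pos: [0.4925, 0.1422, 0.0929]
tool_rot: [-2.107, 2.329, -0.001]
ft_force: [1.2, -0.1, 0.4]
grip_width: 0.583
```

Call:
send_rows(moves="4 57 0 0 0 0 50; 0 0 -10 0 0 0 50; 0 0 -18 0 0 0 50; 0 0 -19 0 0 0 50; 0 0 0 0 0 0 50; 0 0 0 0 0 0 25; 0 0 0 0 0 0 25; 0 0 0 0 0 0 25; 0 0 0 0 0 0 25; 0 0 0 0 0 0 25")

```text
time: 63.0
tcp_pos: [0.4973, 0.197, 0.0467]
tool_rot: [-2.106, 2.329, -0.002]
ft_force: [-2.2, -2.7, 6.6]
grip_width: 0.335
```

Call:
send_rows(moves="0 0 20 0 0 0 25; 0 0 30 0 0 0 25; 0 0 30 0 0 0 25; -1 -58 0 0 0 0 25; -1 -58 0 0 0 0 25; -1 -58 0 0 0 0 25; -1 -58 0 0 0 0 25; -1 -58 0 0 0 0 25; -1 -58 0 0 0 0 25; -1 -58 0 0 0 0 25")

```text
time: 64.25
tcp_pos: [0.4894, -0.2109, 0.1262]
tool_rot: [-2.107, 2.33, -0.002]
ft_force: [1.2, -0.0, 0.1]
grip_width: 0.332
```

Call:
send_rows(moves="-1 -58 0 0 0 0 25; -1 -58 0 0 0 0 25; -1 -58 0 0 0 0 25; -1 -57 -20 0 0 0 25; 0 0 -50 0 0 0 25; 0 0 -50 0 0 0 25; 0 0 0 0 0 0 25; 0 0 0 0 0 0 50; 0 0 0 0 0 0 50; 0 0 40 0 0 0 50")

```text
time: 65.5
tcp_pos: [0.485, -0.439, 0.0452]
tool_rot: [2.108, -2.33, -0.004]
ft_force: [0.5, 0.6, 0.6]
grip_width: 0.584
```

```bash
python3 - <<'E'
from m import *
w=snap('wrist','w26.png'); q=sense(); print(q['tcp_pos'],q['grip_width'])
look('d')
E
```

```text
[ 0.48742238 -0.44136393  0.05304139] 0.5874914711345401
top [259.3 155.2] [8, 8, 51] [0.6408 0.1791]
top [295.7 158.3] [8, 8, 52] [0.6303 0.0709]
scene [329.1 239.9] [11, 11, 91] [0.635  0.0697]
scene [371.6 256. ] [12, 11, 102] [0.6463 0.1784]
[ 0.48703505 -0.44105425  0.04961193] [-2.1074542   2.32949326 -0.01016763] 0.585865418999587 65.65
```

View pics/w26.png

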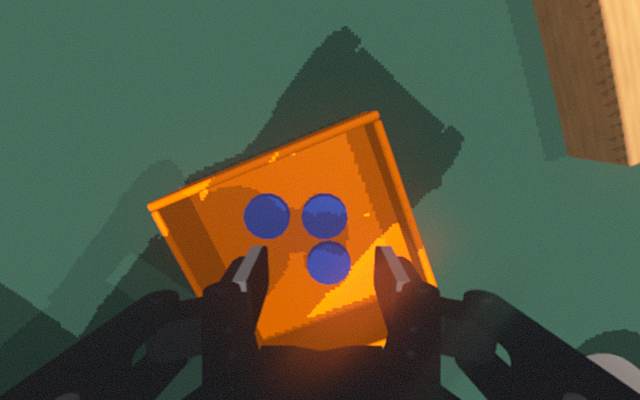

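Call:
send_rows(moves="0 0 47 0 0 0 50; 16 57 0 0 0 0 50; 16 57 0 0 0 0 50; 16 57 0 0 0 0 50; 16 57 0 0 0 0 50; 16 57 0 0 0 0 50; 16 57 0 0 0 0 50; 16 56 0 0 0 0 50; 17 56 0 0 0 0 50; 17 56 0 0 0 0 50")

```text
time: 66.9
tcp_pos: [0.6321, 0.0722, 0.0931]
tool_rot: [-2.107, 2.329, -0.001]
ft_force: [0.5, -0.3, 0.2]
grip_width: 0.583
```

Call:
send_rows(moves="0 0 -10 0 0 0 50; 0 0 -18 0 0 0 50; 0 0 -19 0 0 0 50; 0 0 0 0 0 0 50; 0 0 0 0 0 0 50; 0 0 0 0 0 0 25; 0 0 0 0 0 0 25; 0 0 0 0 0 0 25; 0 0 0 0 0 0 25; 0 0 0 0 0 0 25")

```text
time: 68.15
tcp_pos: [0.6322, 0.0701, 0.0467]
tool_rot: [-2.107, 2.329, -0.002]
ft_force: [-0.5, -0.7, 6.1]
grip_width: 0.335
```

Call:
send_rows(moves="0 0 20 0 0 0 25; 0 0 30 0 0 0 25; 0 0 30 0 0 0 25; -20 -53 0 0 0 0 25; -20 -53 0 0 0 0 25; -20 -53 0 0 0 0 25; -20 -53 0 0 0 0 25; -20 -53 0 0 0 0 25; -20 -53 0 0 0 0 25; -20 -53 0 0 0 0 25")

```text
time: 69.4
tcp_pos: [0.4911, -0.3026, 0.1271]
tool_rot: [-2.107, 2.329, -0.003]
ft_force: [0.7, 0.0, -0.3]
grip_width: 0.33
```

Call:
send_rows(moves="-20 -52 0 0 0 0 25; -20 -52 -20 0 0 0 25; 0 0 -50 0 0 0 25; 0 0 -48 0 0 0 25; 0 0 0 0 0 0 25; 0 0 0 0 0 0 50; 0 0 0 0 0 0 50; 0 0 40 0 0 0 50; 0 0 45 0 0 0 50; 0 0 0 0 0 0 50")

```text
time: 70.65
tcp_pos: [0.4534, -0.4063, 0.098]
tool_rot: [-2.107, 2.329, -0.014]
ft_force: [0.7, 0.3, -0.3]
grip_width: 0.587
```

```bash
python3 - <<'E'
from m import *
w=snap('wrist','w27.png'); q=sense(); print(q['tcp_pos'],q['grip_width'])
look('e')
E
```

```text
[ 0.45253822 -0.40551378  0.09548126] 0.5856341073764315
top [259.3 155.2] [8, 8, 51] [0.6408 0.1791]
scene [371.6 256. ] [12, 11, 102] [0.6463 0.1784]
[ 0.45159291 -0.40463078  0.09266092] [ 2.10761097e+00 -2.32969379e+00  2.78757009e-04] 0.5848716774667715 70.8
```

View pics/w27.png

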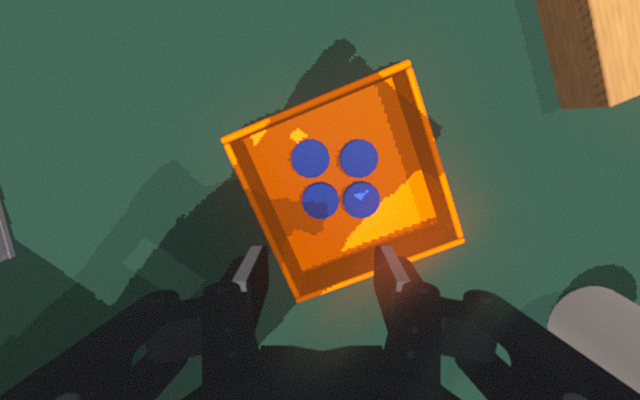

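Call:
send_rows(moves="17 53 0 0 0 0 50; 17 53 0 0 0 0 50; 17 53 0 0 0 0 50; 17 53 0 0 0 0 50; 17 53 0 0 0 0 50; 17 53 0 0 0 0 50; 17 53 0 0 0 0 50; 17 53 0 0 0 0 50; 17 53 0 0 0 0 50; 17 53 0 0 0 0 50")

```text
time: 72.05
tcp_pos: [0.6215, 0.127, 0.0916]
tool_rot: [2.107, -2.329, -0.001]
ft_force: [1.2, -0.7, 0.0]
grip_width: 0.584
```

Call:
send_rows(moves="22 53 0 0 0 0 50; 0 0 -10 0 0 0 50; 0 0 -18 0 0 0 50; 0 0 -19 0 0 0 50; 0 0 0 0 0 0 50; 0 0 0 0 0 0 25; 0 0 0 0 0 0 25; 0 0 0 0 0 0 25; 0 0 0 0 0 0 25; 0 0 0 0 0 0 25")

```text
time: 73.3
tcp_pos: [0.6442, 0.1781, 0.0464]
tool_rot: [-2.107, 2.329, -0.002]
ft_force: [-0.3, -2.4, 5.6]
grip_width: 0.335
```

Call:
send_rows(moves="0 0 20 0 0 0 25; 0 0 30 0 0 0 25; 0 0 30 0 0 0 25; -16 -55 0 0 0 0 25; -16 -55 0 0 0 0 25; -16 -55 0 0 0 0 25; -16 -55 0 0 0 0 25; -16 -55 0 0 0 0 25; -16 -55 0 0 0 0 25; -16 -55 0 0 0 0 25")

```text
time: 74.55
tcp_pos: [0.5312, -0.2084, 0.1269]
tool_rot: [-2.107, 2.329, -0.002]
ft_force: [0.1, 0.6, -0.2]
grip_width: 0.334
```

Call:
send_rows(moves="-15 -54 0 0 0 0 25; -15 -54 0 0 0 0 25; -15 -54 0 0 0 0 25; -15 -54 -20 0 0 0 25; 0 0 -50 0 0 0 25; 0 0 -50 0 0 0 25; 0 0 0 0 0 0 25; 0 0 0 0 0 0 50; 0 0 0 0 0 0 50; 0 0 40 0 0 0 50")

```text
time: 75.8
tcp_pos: [0.471, -0.422, 0.0453]
tool_rot: [2.108, -2.33, -0.004]
ft_force: [0.3, -0.2, 0.8]
grip_width: 0.584
```

Call:
send_rows(moves="0 0 40 0 0 0 50; 0 0 40 0 0 0 50; -5 -5 20 0 0 0 50; 0 0 0 0 0 0 50; 0 0 0 0 0 0 50; 0 0 0 0 0 0 50; 0 0 0 0 0 0 50; 0 0 0 0 0 0 50; 0 0 0 0 0 0 50; 0 0 0 0 0 0 50")

```text
time: 77.05
tcp_pos: [0.4666, -0.4278, 0.1455]
tool_rot: [-2.107, 2.33, 0.0]
ft_force: [-0.5, -0.8, -0.4]
grip_width: 0.585
```

```bash
python3 - <<'E'
from m import *
w=snap('wrist','w28.png'); q=sense(); print(q['tcp_pos'],q['grip_width'])
look('f')
E
```

```text
[ 0.46663683 -0.42782033  0.14547466] 0.5809568434940626
[ 0.46663578 -0.42780776  0.14546939] [ 2.10739180e+00 -2.32990169e+00 -3.35821910e-05] 0.5859544518867347 77.2
```

View pics/w28.png

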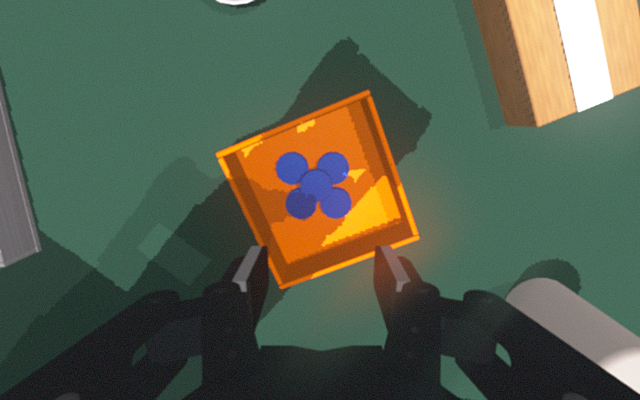

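View pics/fs.png

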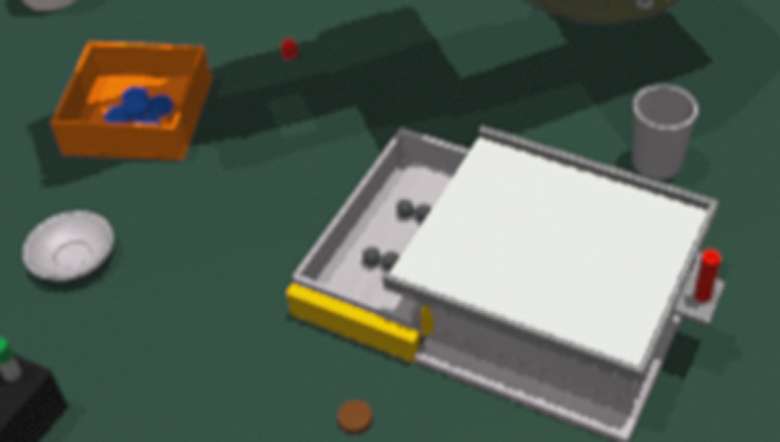

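View pics/ft.png

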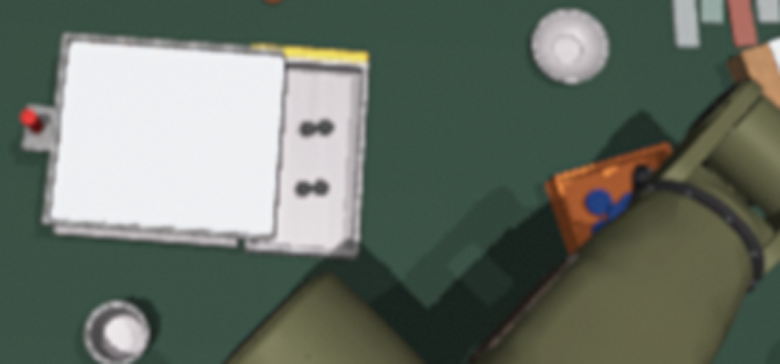

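```bash
python3 - <<'E'
from bench import *
print(finish_job())
E
```

```text
the job is handed in; nothing more can be done
None
```

The whole job was done in one run and handed in at about 77 s of the 208 s allowed. The simulator gave no verdict.

**What I did**
- **Tray:** I pushed it into the stop corner with the shut fingers. It met the pads at about 14 N and the bar at about 8 N. Afterwards it lay about 0.086 rad askew of the world axes, close to the bar's 0.09 to 0.1.
- **Board:** I tipped it by the knob to about 0.15 rad. All four balls had already rolled into the tray at about 0.1 rad, and I then brought it back to its starting level.
- **Discs:** I moved all five blue discs from the board to the orange bin. The fifth rests on top of the other four.

**Last checks (pictures)**
- Five discs are in the bin, four balls are in the tray and the board is empty and level.
- The tray corner is flush with the end of the bar.
- The cap, dish, beaker and brown disc look unmoved. The bottle was not in the last pictures.
- The gripper is clear of everything.

**What failed or disagreed**
- **TCP height:** the real fingertips sit about 36.5 mm above the reported TCP. My first wall grasp and first push on the tray therefore passed over it without moving it. I found the offset by touching the bench and corrected for it from then on.
- **Disc positions:** the top and scene cameras differed by about 4 to 5 mm, so I used the average.
- **Middle disc:** it shifted a few centimetres on its own before tipping, so I measured it again.

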